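Change over a woodburning place in the craft room

TASK

Slide the vise's jaw fully open, lift the finished wooden bookend out, stand it upright midway between the two green tins, and finally leave the empty vise's jaw fully shut. Also set out whichever of these are on the table, each centred on the side named and square to its reference, with a 4 cm gap between them: the white blank in front of the black iron stand and the dark blank in front of the orange heater unit (long sides facing the reference), the eraser to the left of the black stand (a short end facing it) and the jar of tips to the right of the black stand; front is the side of stand or heater that looks towards the robot, left and right are as the robot sees them. Leave everything else where it is.

Things in the scene. Friction and masses are not known exactly. Their poses are not given: they have to be found in the camera images.
- vise: Blue bench vise, fixed; base 215 x 90 x 15 mm, x = -140 to +75 mm. Origin: on the table under the bookend's seat (seat floor 15 mm up). +x points from the moving jaw (robot's side) to the fixed jaw, whose face is at x = +23 mm. Jaws 80 mm wide, tops 45 mm above the table. The moving jaw overhangs the bookend's foot, which cannot be lifted out until it is open.
- vise_jaw (a joint): Slide of the moving jaw: 0 m = fully shut (its face at vise x = +5 mm), 0.05 m = fully open against its stop. It moves along the vise's -x as it opens, with about 3 N of friction, and stays where it is left. At the start it is within 3 mm of shut.
- jaw_handle (a point): Top middle of the red upright grip on the moving jaw: 12 mm thick along the vise's x, 30 mm wide, standing 41 mm above the jaw's top; this point is 86 mm above the table and 75 mm on the -x side of the vise's origin when shut. Pinch it from above and slide it.
- bookend: L-shaped wooden bookend with a burnt pattern, 120 g, in the vise. Foot 44 (x) x 60 (y) x 12 mm; upright plate 16 mm thick (x), 60 wide (y), top 75 mm above the underside, flush with the foot's +x edge (plate's middle at x = +14 mm). Origin: centre of the foot's underside, the point that goes midway between the tins. In the vise its axes are the vise's.
- tin_a: Left one of two identical steel tins with green bands and lids, heavy, does not move: radius 32, height 50 mm, origin at the centre of its underside.  Its -y axis points at the other tin.
- tin_b: Right one of the two tins, the same as the left one; its centre is 190 mm from the other's.
- stand: Black rest for a woodburning iron, fixed: 70 (x) x 50 (y) x 45 mm high, origin at the centre of its underside. Its front (-x) looks roughly to the robot, +y is its left as the robot sees it.
- heater: Orange heater unit with a black dial on its front, fixed: 110 (x) x 90 (y) x 83 mm high (front wall, 60 mm high; dial sticks out 6 mm), origin at the centre of its underside. Front (-x) looks roughly to the robot; gaps are counted from its front wall.
- white_blank: White-painted wooden blank lying flat, 40 (x) x 60 (y) x 14 mm, 30 g, origin at the centre of its underside. May be absent.
- dark_blank: Dark brown wooden blank lying flat, 40 (x) x 60 (y) x 14 mm, 30 g, origin at the centre of its underside. May be absent.
- eraser: White eraser in a blue sleeve lying flat, 26 (x) x 56 (y) x 22 mm, 40 g, origin at the centre of its underside. May be absent.
- tip_jar: Small round amber jar of spare tips with a red cap, radius 19, height 48 mm, 80 g, origin at the centre of its underside. May be absent.
- glue: Bystander: white glue bottle, radius 26, height 120 mm, origin at the centre of its underside.
- tape: Bystander: roll of yellow tape lying flat, radius 36, height 20 mm, origin at the centre of its underside.
- mug: Bystander: blue mug, radius 38, height 85 mm, handle at its +y, origin at the centre of its underside.
- pencil: Bystander: short red pencil, 108 mm long (y), 7 mm thick, origin under its middle.
- sharpener: Bystander: metal pencil sharpener, 18 (x) x 26 (y) x 13 mm, origin at the centre of its underside.
- offcut: Bystander: wooden offcut, 50 (x) x 35 (y) x 28 mm, origin at the centre of its underside.
- brush: Bystander: small brush lying along its x, 160 mm long.
Things that resemble listed ones, but are neither listed nor needed, are in the scene too. Leave any pink or red look-alike of the bookend alone.

How it is judged:
On the way, in this order (a step that is already met when the one before it is completed fails the run):
1. the jaw is fully open while the bookend still stands in the vise (value of joint vise_jaw above 0.043 m and horizontal distance between bookend and vise below 0.025 m and height (world z) of bookend below 0.03 m), for 0.2 s.
2. the bookend stands upright midway between the tins (x of bookend in the frame of tin_a between -0.012 and 0.012 m and y of bookend in the frame of tin_a between -0.107 and -0.083 m and height (world z) of bookend below 0.006 m and angle between bookend's own z axis and vertical below 0.1 rad and linear speed of bookend below 0.02 m/s), for 0.2 s.
At the end, for the whole second after the job is handed in: Bookend upright, within 12 mm of the tins' midpoint along and across their line; each present item flat, at rest, 40 +- 12 mm gap on the named side, centred within 12 mm, square within 0.17 rad (not the jar); jaw within 5 mm of shut (all of step 2 and x of white_blank in the frame of stand between -0.107 and -0.083 m and y of white_blank in the frame of stand between -0.012 and 0.012 m and height (world z) of each of white_blank, eraser, tip_jar, dark_blank below 0.006 m and angle between each of white_blank, eraser, tip_jar, dark_blank's own z axis and vertical below 0.1 rad and linear speed of each of white_blank, eraser, tip_jar, dark_blank below 0.02 m/s and angle between the x axis of each of white_blank, eraser and the x axis of stand, either way round below 0.17 rad and x of eraser in the frame of stand between -0.012 and 0.012 m and y of eraser in the frame of stand between 0.081 and 0.105 m and x of tip_jar in the frame of stand between -0.012 and 0.012 m and y of tip_jar in the frame of stand between -0.096 and -0.072 m and x of dark_blank in the frame of heater between -0.127 and -0.103 m and y of dark_blank in the frame of heater between -0.012 and 0.012 m and angle between the x axis of dark_blank and the x axis of heater, either way round below 0.17 rad and value of joint vise_jaw below 0.005 m); the robot touches nothing.
It fails at once if a bystander was moved by more than 3 cm (distance of any of glue, tape, mug, pencil, sharpener, offcut, brush from where it was at the start of the episode above 0.03 m).
Of white_blank, dark_blank, eraser, tip_jar only 3 to 4 are there at a start; the rules pass over those that are not, and their reading is None.
At some moment in a run one of white_blank, dark_blank, eraser, tip_jar may be knocked a few centimetres aside while the robot is not near it.
It also fails if it takes over 210 s, if anything falls off the work surface, if the arm or the gripper's body presses on something with over 40 N, if the wrist force passes 120 N, or if a joint passes its speed limit or range.

ROBOT

A 6-joint arm with a two-finger parallel gripper is mounted at the origin on the work surface. World frame = base frame: x ahead of the robot, y to its left, z up, the work surface at z = 0. Lengths are in m, angles in rad, forces in N, time in s.
With the tool pointing down it reaches from about 0.375 to 0.9 m from the base axis. Payload 3.1 kg.
Tool frame: the origin (TCP) lies at the very end of the fingers, on their centre line; the grasp point (between the pads) lies 19 mm behind it; z points along the fingers, y is the line along which they close (so a half turn about z gives the same grasp; the last joint's range is limited). The gripper opens to 85 mm and grips with 20 to 120 N. Pads are 22 mm wide; open, the fingers measure 114 mm over their backs; the gripper's body (76 mm by 85 mm) begins 54 mm behind the grasp point. The pads swing forward as they close: fully open they stand 13 mm farther back than shut.
Start: joints at [-1.401, 0.527, 1.433, -0, 1.181, -0.178], TCP at [0.213, -0.588, 0.196] pointing down, gripper open.
Joint ranges: [-3.08, 3.08], [-0.75, 2.2], [0.22, 2.44], [-1.43, 4.57], [0, 2.65], [-2.85, 2.85]. Speed limits (rad/s): [2.79, 2.79, 3.14, 3.14, 3.14, 3.14].

INTERFACE

Orientations are given as a unit quaternion [x, y, z, w].
In Python, from station import telemetry, snapshot, ticket gives the robot as it stands.
- The arm moves only by the tool move_arm, never from a script. Its argument "commands" is text: rows parted by semicolons, each of 7 numbers parted by spaces: the shift along the tool's x, y, z in mm, then the turn, a rotation vector about the tool's x, y, z in degrees, then the opening, from -1 (shut) to 1 (fully open). A call has exactly 5 rows; each row is the pose to reach, as a shift and turn from the pose commanded when the call began, along the tool's axes at that moment; what a row does not reach only later rows make up. A row lasts 1/8 s, in which the tool goes at most 62.5 mm and 10.7 degrees, less where a joint would pass 70% of its speed; a pose out of reach is approached as far as the arm can. A call with a gripper value outside its range is refused whole. The fingers move at their own pace and stop on an object; "grip_force" is the grip in N (left out, the last holds). Time passes only in rows, so rows that repeat a pose let the fingers close, or fill a call up. It gives the time, the measured TCP pose, the force, the opening and the grip force at its end, in the units of the state.
- telemetry.sense(): the state, without advancing time (a new reading comes with each control period).
- snapshot(name): name is "scene" or "top"; returns a dict with "image" (400x640x3 uint8, red, green, blue), "fx", "fy", "cx", "cy" (pixels), "k1" (the pictures are not rectified: a ray, as slopes to the right and down, at radius r is drawn at 1 + k1 r^2 times it, then the intrinsics apply), "pose" (4x4, takes a point from camera to world coordinates). Camera axes: x right, y down, z forward; pixel columns grow to the right and rows downward; lengths in m; the calibration is good to about 2 mm. A picture is of the moment at which its call begins. There is no depth.
- ticket.sign_off(): hands the job in; it is judged then, once.
The state is a dict: "t": time; "q": joint angles; "qd": joint speeds; "tau": joint torques, N m; "tcp_pos": TCP position; "tool_rot": TCP orientation; "force": force on the tool from outside, world axes, zero at the start; "ft_torque": the same for the moment, N m; "finger_gap": opening from 0.0 (shut) to 1.0 (fully open); "gripper_force": force on a finger pad.
Only numpy, scipy, OpenCV 4.12 (cv2) and the standard library are available. Lean on these libraries where they do the work, as an engineer would, in place of code of your own. Each camera call takes 0.05 s, during which the arm holds its last target. There are 200 camera calls.

## Working session

There is one attempt and no reset: what is moved stays moved. The work goes in short steps, Python scripts to look and compute and a tool call to move; the robot and the scene stay as the last step left them, time stands still between calls to the robot, and variables do not carry over. Pictures are saved under pics/ and viewed, at most 14 in all, crops included, and the job is handed in when it is done.

Besides the shell and the picture viewer there is one more tool, called after "Call:" as name(argument=value, ...) on one line, values as JSON. move_arm: Moves the arm, as the interface text tells. Its arguments: {"type":"object","properties":{"commands":{"type":"string"},"grip_force":{"type":"number"}},"required":["commands"]}

```bash
ls; mkdir -p pics
cat > h.py <<'E'
import numpy as np, cv2
from station import telemetry, snapshot, ticket
def take(n,f):
    s=snapshot(n); cv2.imwrite(f'pics/{f}.png',cv2.cvtColor(s['image'],cv2.COLOR_RGB2BGR))
    np.savez(f'pics/{f}.npz',**{k:s[k] for k in('fx','fy','cx','cy','k1','pose')}); return s
def load(f): return dict(np.load(f'pics/{f}.npz'))
def ray(c,p):
    K=np.array([[c['fx'],0,c['cx']],[0,c['fy'],c['cy']],[0,0,1]],float)
    u=cv2.undistortPoints(np.array([[p]],float),K,np.array([c['k1'],0,0,0],float))[0,0]
    T=c['pose']; return T[:3,3],T[:3,:3]@np.array([u[0],u[1],1.])
def atz(c,p,z):
    o,d=ray(c,p); return (o+d*(z-o[2])/d[2])
def tri(c1,p1,c2,p2):
    o1,d1=ray(c1,p1);o2,d2=ray(c2,p2); d1=d1/np.linalg.norm(d1);d2=d2/np.linalg.norm(d2)
    s=np.linalg.lstsq(np.c_[d1,-d2],o2-o1,rcond=None)[0]
    a=o1+d1*s[0];b=o2+d2*s[1]; return (a+b)/2,np.linalg.norm(a-b)
def proj(c,P):
    T=np.linalg.inv(c['pose']);R=T[:3,:3]
    K=np.array([[c['fx'],0,c['cx']],[0,c['fy'],c['cy']],[0,0,1]],float)
    return cv2.projectPoints(np.atleast_2d(np.array(P,float)),cv2.Rodrigues(R)[0],T[:3,3],K,np.array([c['k1'],0,0,0],float))[0][:,0]
E
python3 - <<'E'
from h import *
np.set_printoptions(precision=4,suppress=True)
for n in('scene','top'):
    s=take(n,n+'0'); print(n,s['fx'],s['cx'],s['cy'],s['k1']);print(s['pose'])
    im=cv2.imread(f'pics/{n}0.png'); cv2.imwrite(f'pics/{n}0b.png',cv2.resize(im,(800,500),interpolation=cv2.INTER_CUBIC))
print(telemetry.sense())
E
```

```text
pics
scene 420.1358742532703 318.56111388354645 202.65431311921162 -0.057075492961004816
[[-0.8867  0.2873 -0.3623  0.9565]
 [ 0.4618  0.5122 -0.7242  0.7861]
 [-0.0225 -0.8094 -0.5868  0.7465]
 [ 0.      0.      0.      1.    ]]
top 480.51496073889666 325.3959369370465 206.86617025538422 -0.042057370105607846
[[-0.0175 -0.9906  0.136   0.3512]
 [-0.9998  0.0164 -0.0092 -0.031 ]
 [ 0.0069 -0.1361 -0.9907  1.3903]
 [ 0.      0.      0.      1.    ]]
{'t': 0.1, 'q': array([-1.4015,  0.5284,  1.4338, -0.    ,  1.1814, -0.1785]), 'qd': array([-0.0005, -0.0009, -0.0047, -0.0009,  0.    ,  0.0002]), 'tau': array([  0.0003, -44.3304, -17.8587,  -0.0003,   0.0039,  -0.    ]), 'tcp_pos': array([ 0.2129, -0.5869,  0.1949]), 'tool_rot': array([ 0.9849,  0.173 ,  0.    , -0.001 ]), 'force': array([ 1.138 , -0.4939,  0.1038]), 'ft_torque': array([0.0009, 0.0374, 0.0118]), 'gripper_force': 0.0, 'finger_gap': 0.9989909902437933}
```

View pics/scene0b.png

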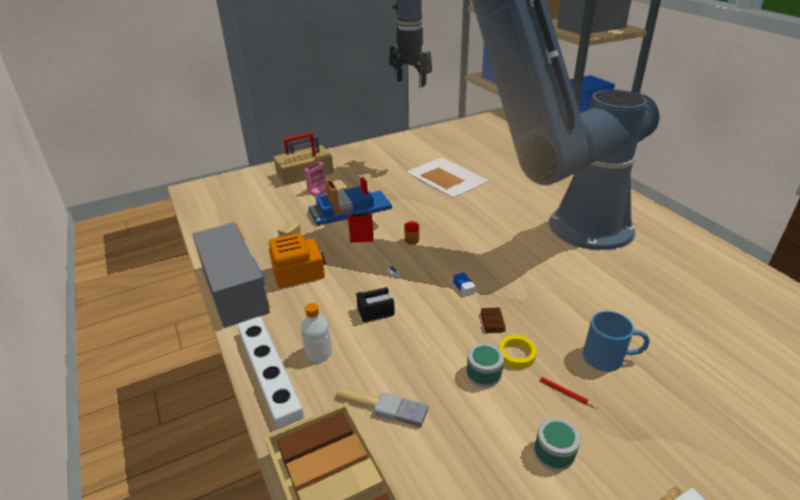

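View pics/top0b.png

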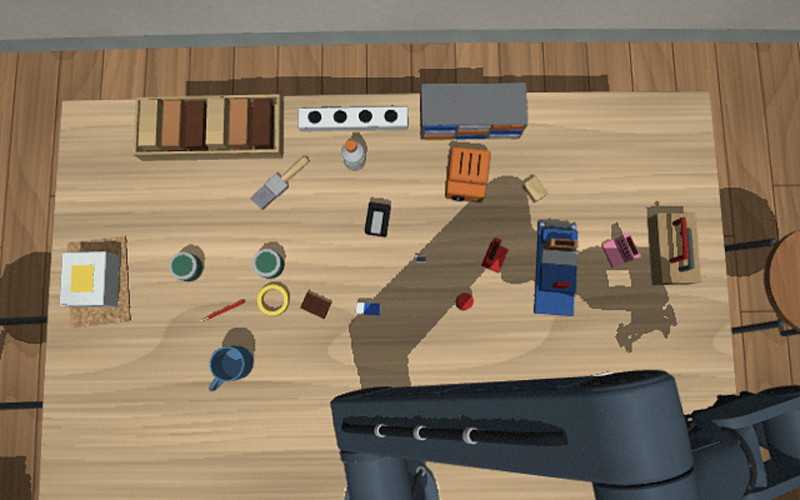

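The scene view (800×500) shows the vise with its wooden bookend at (345,195), the stand at (375,303), the heater at (297,258) and the tins at (485,363) and (557,443). The eraser is at (465,283), the dark blank at (492,319) and the jar at (411,232).

The top view shows the vise at (556,265), a red look-alike at (495,255), a pink one at (620,250), and a pale block at (618,278) that may be the white blank. Next I'll crop both closer.

Run:
```python
from h import *
t=cv2.imread('pics/top0.png'); s=cv2.imread('pics/scene0.png')
cv2.imwrite('pics/c1.png',cv2.resize(t[110:260,340:540],None,fx=4,fy=4,interpolation=cv2.INTER_CUBIC))
cv2.imwrite('pics/c2.png',cv2.resize(t[130:270,120:320],None,fx=4,fy=4,interpolation=cv2.INTER_CUBIC))
cv2.imwrite('pics/c3.png',cv2.resize(s[100:250,200:400],None,fx=4,fy=4,interpolation=cv2.INTER_CUBIC))
c=load('scene0');d=load('top0')
P=atz(c,(447*.8,177*.8),0);print('paper',P,proj(d,P))
P=atz(d,(618*.8,278*.8),.0);print('pale',P,proj(c,P))
```

```text
paper [ 0.18539864 -0.41145986  0.        ] [[456.83435652 328.97164814]]
pale [ 0.48786864 -0.53824978  0.        ] [[270.58273373 146.78870727]]
```

View pics/c1.png

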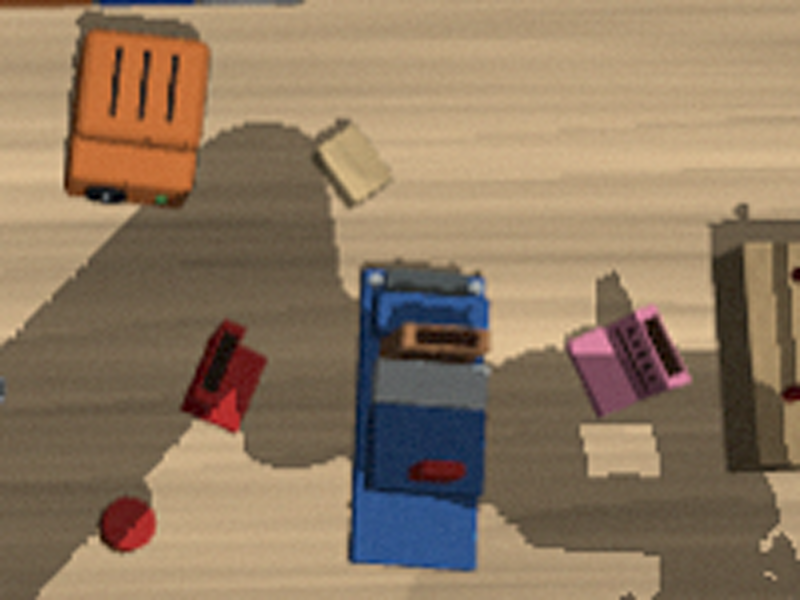

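View pics/c2.png

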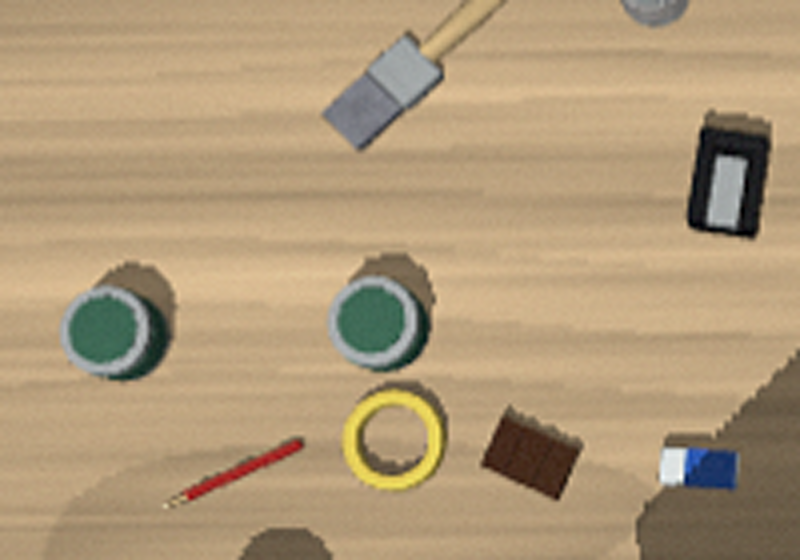

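View pics/c3.png

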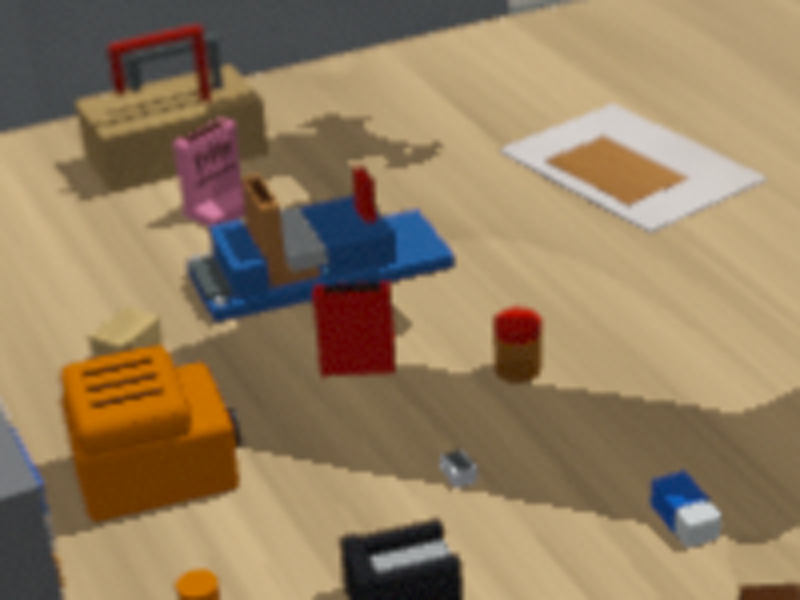

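The close crops settle which is which:
- **Bookend:** there are three candidates. The wooden one is in the vise at c1 (440,340), a red one stands at c1 (225,375), and a pink one at c1 (628,362). The one I want is the wooden one in the vise.
- **Pale patch:** c1 (620,450) looks like a sunlit gap in the arm's shadow. I'll check it again once the arm has moved.
- **Jar:** its cap is at c1 (127,523).
- **Dark blank:** c2 (532,452).
- **Eraser:** c2 (698,467).
- **Tins:** c2 (106,328) and (373,322).
- **Stand:** c2 (728,180).

Next I'll fit the models to both views.

```bash
cat > fit.py <<'E'
from h import *
from scipy.optimize import minimize
def box(x,y,h,z0=0): return np.array([[i*x/2,j*y/2,k] for i in(-1,1) for j in(-1,1) for k in(z0,z0+h)])
def cyl(r,h,z0=0): return np.array([[r*np.cos(a),r*np.sin(a),k] for a in np.linspace(0,6.283,32) for k in(z0,h)])
HE=np.array([[x,y,z] for y in(-.045,.045) for x,z in((-.055,0),(-.055,.06),(.055,0),(.055,.083),(-.02,.083))])
def mk(im,name):
    h=cv2.cvtColor(im,cv2.COLOR_BGR2HSV).astype(int);H,S,V=h[...,0],h[...,1],h[...,2]
    return {'dark':(V<105)&(S>120)&((H<14)|(H>172))&(V>25),
     'eraser':((H>100)&(H<125)&(S>130))|((S<40)&(V>100)),
     'stand':(V<70)&(S<90)|((S<40)&(V>100)),
     'heater':(H>4)&(H<17)&(S>190)&(V>110),
     'cap':((H<6)|(H>174))&(S>170)&(V>80),
     'tin':(H>60)&(H<95)&(S>60)|((S<40)&(V>95))}[name]
M={'dark':box(.04,.06,.014),'eraser':box(.026,.056,.022),'stand':box(.07,.05,.045),'heater':HE,'cap':cyl(.019,.048,.036),'tin':cyl(.032,.05)}
def fit(views,name,p0,win=.07,free_z=False,save=None,allcomp=True):
    """views: list of names; p0=(x,y,yaw)"""
    V=[]
    for f in views:
        c=load(f);im=cv2.imread(f'pics/{f}.png')
        pts=proj(c,M[name]+[p0[0],p0[1],0]);ctr=pts.mean(0)
        rad=np.abs(pts-ctr).max()+8
        m=mk(im,name).astype(np.uint8)
        yy,xx=np.mgrid[:400,:640]; m[(abs(xx-ctr[0])>rad)|(abs(yy-ctr[1])>rad)]=0
        n,l,st,_=cv2.connectedComponentsWithStats(m,connectivity=8)
        k=1+np.argmax(st[1:,4]) if n>1 else 0
        if n>1: m=np.isin(l,[i for i in range(1,n) if st[i,4]>.12*st[k,4]]).astype(np.uint8)
        m=cv2.morphologyEx(m,cv2.MORPH_CLOSE,np.ones((3,3),np.uint8))
        V.append((c,m.astype(float)))
    def sil(c,p):
        a=p[2];R=np.array([[np.cos(a),-np.sin(a),0],[np.sin(a),np.cos(a),0],[0,0,1]])
        q=proj(c,M[name]@R.T+[p[0],p[1],p[3] if len(p)>3 else 0])
        hu=cv2.convexHull(q.astype(np.float32))[:,0]
        g=np.zeros((1600,2560),np.uint8); cv2.fillConvexPoly(g,np.round((hu*4+1.5)*16).astype(np.int32),1,shift=4)
        return cv2.resize(g.astype(np.float32),(640,400),interpolation=cv2.INTER_AREA),hu
    def cost(p):
        e=0
        for c,m in V:
            s=sil(c,p)[0]; e+=np.abs(s-m).sum()/max(m.sum(),1)
        return e
    best=None
    for a in ([p0[2]] if name in('cap','tin') else [p0[2]-.3,p0[2],p0[2]+.3]):
        p=[p0[0],p0[1],a]+([0.] if free_z else [])
        sx=np.array([p]+[np.array(p)+d for d in np.diag([.01,.01,.2,.01][:len(p)])])
        r=minimize(cost,p,method='Nelder-Mead',options=dict(initial_simplex=sx,xatol=2e-4,fatol=1e-4,maxiter=160))
        if best is None or r.fun<best.fun: best=r
    return best.x,best.fun/len(V),[int(m.sum()) for _,m in V]
E
cat > m0.py <<'E'
from fit import *
np.set_printoptions(precision=4,suppress=True)
d=load('top0')
t=lambda o,u,v:((u+.5)/4-.5+o[0],(v+.5)/4-.5+o[1])
C1,C2,C3=(340,110),(120,130),(200,100)
g={'dark':(t(C2,532,452),-.4),'eraser':(t(C2,698,467),1.57),'stand':(t(C2,728,180),-.1),'heater':(t(C1,140,110),-.1),'cap':(t(C1,127,523),0)}
for n,(px,a) in g.items():
    P=atz(d,px,M[n][:,2].max()/(1 if n!='heater' else 1.3))
    for fz in(0,1): print(n,*fit(['scene0','top0'],n,(P[0],P[1],a),free_z=fz))
for px in (t(C2,106,328),t(C2,373,322)):
    P=atz(d,px,.05); print('tin',P,*fit(['scene0','top0'],'tin',(P[0],P[1],0)))
# vise: keypoints
obs=[('s',t(C3,453,258),(-.14,.045,.015)),('s',t(C3,413,211),(-.14,-.045,.015)),('s',t(C3,188,268),(.075,-.045,.015)),('s',t(C3,212,302),(.075,.045,.015)),
('t',t(C1,350,560),(-.14,.045,.015)),('t',t(C1,476,571),(-.14,-.045,.015)),('t',t(C1,362,265),(.075,.045,.015))]
cs={'s':load('scene0'),'t':d}
from scipy.optimize import least_squares
def res(p):
    a=p[2];R=np.array([[np.cos(a),-np.sin(a),0],[np.sin(a),np.cos(a),0],[0,0,1]])
    return np.concatenate([proj(cs[k],R@np.array(m)+[p[0],p[1],0])[0]-o for k,o,m in obs])
r=least_squares(res,[.5,-.42,0]);print('vise',r.x);print(r.fun.reshape(-1,2))
print('bookend top mid (tri)',tri(d,t(C1,444,335),cs['s'],t(C3,260,187)))
print('handle top',tri(d,t(C1,438,466),cs['s'],t(C3,362,172)))
E
python3 m0.py
```

```text
dark [ 0.4366  0.1692 -0.4662] 0.21309963099630996 [271, 271]
dark [ 0.4373  0.1694 -0.4752 -0.0042] 0.20848708487084872 [271, 271]
eraser [0.4272 0.0467 3.0658] 0.15514500106106424 [206, 183]
eraser [ 0.4269  0.0467  3.0439 -0.0027] 0.14426163191681257 [206, 183]
stand [ 0.6324  0.0234 -0.1897] 0.208623270097963 [590, 436]
stand [ 0.6339  0.0235 -0.2015 -0.0078] 0.19743405963302751 [590, 436]
heater [ 0.7318 -0.1812 -0.2661] 14.873828201688372 [259, 59]
heater [ -59.1824 -235.8734 -859.787  -146.5878] 1.0002413127413128 [259, 59]
cap [ 0.439  -0.1704  0.1608] 0.2952030881195909 [82, 124]
cap [ 0.4386 -0.1724  0.2415 -0.0041] 0.2796641424075531 [82, 124]
tin [0.53   0.4625 0.05  ] [0.5291 0.4648 0.0874] 0.1482545199941924 [1086, 482]
tin [0.5311 0.2734 0.05  ] [0.5328 0.2755 0.1241] 0.13279330466830466 [777, 462]
vise [ 0.5479 -0.389  -0.0828]
[[ 0.5869 -1.5892]
 [ 1.102  -1.435 ]
 [-1.0042 -2.6681]
 [ 0.0004  1.5999]
 [-0.1615 -0.2224]
 [-0.4785 -0.9674]
 [-0.482  -0.0012]]
bookend top mid (tri) (array([ 0.5613, -0.3883,  0.0916]), np.float64(0.00018233284745074595))
handle top (array([ 0.4721, -0.3816,  0.0847]), np.float64(0.001412502445080503))
```

Run:
```python
from fit import *
import fit as F
np.set_printoptions(precision=4,suppress=True)
t=cv2.cvtColor(cv2.imread('pics/top0.png'),cv2.COLOR_BGR2HSV);s=cv2.cvtColor(cv2.imread('pics/scene0.png'),cv2.COLOR_BGR2HSV)
print(t[150,375],t[130,370],t[122,365],s[205,235],s[220,240], t[222,495],t[230,380],t[150,470])
o=F.mk
F.mk=lambda im,n:(lambda h:(h[...,0]>2)&(h[...,0]<14)&(h[...,1]>165)&(h[...,2]>70))(cv2.cvtColor(im,cv2.COLOR_BGR2HSV)) if n=='heater' else o(im,n)
# front wall etc only: base corners check
P=atz(load('top0'),(374,139),.06);print(P)
h=F.fit(['scene0','top0'],'heater',(P[0],P[1],-.1));print(h)
L={'dark':(.4366,.1692,-.466),'eraser':(.4272,.0467,3.066),'stand':(.6324,.0234,-.19),'heater':h[0],'cap':(.439,-.1704,0)}
for f,x0,y0 in(('top0',220,100),('scene0',200,150)):
    im=cv2.imread(f'pics/{f}.png');c=load(f);im=im[y0:y0+150,x0:x0+200];im=cv2.resize(im,None,fx=4,fy=4,interpolation=cv2.INTER_CUBIC)
    for n,p in L.items():
        a=p[2];R=np.array([[np.cos(a),-np.sin(a),0],[np.sin(a),np.cos(a),0],[0,0,1]])
        q=proj(c,M[n]@R.T+[p[0],p[1],0]);hu=cv2.convexHull(q.astype(np.float32))[:,0]
        cv2.polylines(im,[np.round((hu-[x0,y0]+.5)*4).astype(np.int32)],True,(0,255,0),1)
    cv2.imwrite(f'pics/ov_{f}.png',im)
a=cv2.imread('pics/ov_top0.png');b=cv2.imread('pics/ov_scene0.png')
cv2.imwrite('pics/ov.png',cv2.resize(np.hstack([a,b]),(800,300),interpolation=cv2.INTER_AREA))
```

```text
[ 12 186 195] [ 12 184 206] [ 12 179 194] [ 16 255 153] [ 16 255 107] [ 18  85 195] [ 17  84 188] [ 18  81 204]
[ 0.7271 -0.1855  0.06  ]
(array([ 0.3453, -4.5306,  0.9335]), np.float64(1.0), [7, 1244])
```

View pics/ov_top0.png

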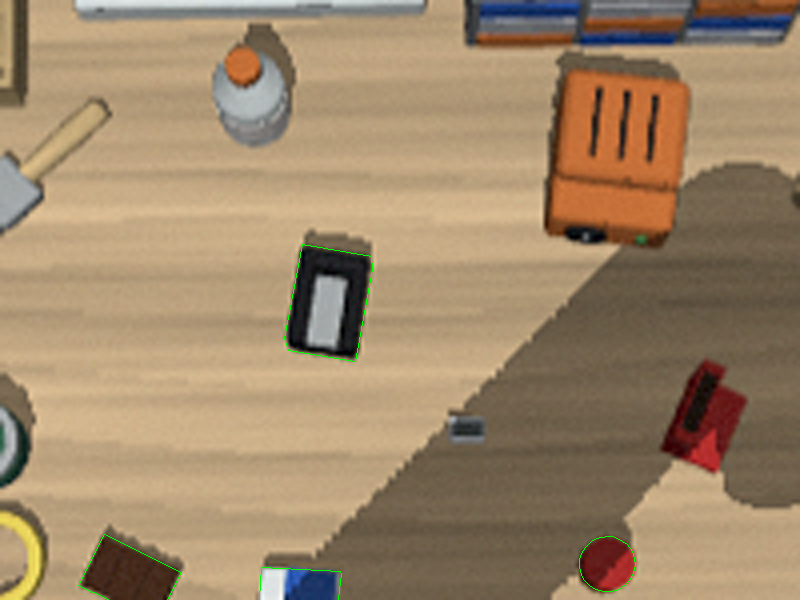

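The overlay hugs the stand (c 330,300), the dark blank (130,570), the eraser and the cap (607,563). The pale patch has the same colour as lit table, so the white blank is absent. Next I'll fit the heater and plan the first move to the jaw handle.

```bash
sed -i "s/'heater':(H>4).*/'heater':(H>6)\&(H<20)\&(S>150)\&(V>60),/" fit.py
cat > plan.py <<'E'
import sys
from h import *
from scipy.spatial.transform import Rotation as Ro
np.set_printoptions(precision=3,suppress=True)
def plan(*targets):
    """targets: (x,y,z,yaw) ; yaw = world direction of the tool's closing axis, mod pi; prints shifts each from the previous"""
    s=telemetry.sense(); p=s['tcp_pos'];R=Ro.from_quat(s['tool_rot']).as_matrix()
    print('t',round(s['t'],2),'tcp',p,'yaw_y',round(float(np.arctan2(R[1,1],R[0,1])),3),'q',s['q'],'F',s['force'],'gap',round(float(s['finger_gap']),3),s['gripper_force'])
    q6=s['q'][5]
    for x,y,z,a in targets:
        cur=np.arctan2(R[1,1],R[0,1]); Y=np.array([np.cos(a),np.sin(a),0])
        best=None
        for k in(0,np.pi):
            yy=np.array([np.cos(a+k),np.sin(a+k),0]);zz=np.array([0,0,-1.]);xx=np.cross(yy,zz)
            R2=np.c_[xx,yy,zz];rv=Ro.from_matrix(R.T@R2).as_rotvec()
            if best is None or np.linalg.norm(rv)<np.linalg.norm(best[0]): best=(rv,R2)
        d=np.array([x,y,z])-p
        print('->',(x,y,z,round(a,3)),'shift',np.round(1000*R.T@d,1),'turn',np.round(np.degrees(best[0]),1))
        p=np.array([x,y,z]);R=best[1]
E
python3 - <<'E'
from fit import *
from plan import plan
P=atz(load('top0'),(374,139),.06)
print(fit(['scene0','top0'],'heater',(P[0],P[1],-.15)));print(fit(['scene0','top0'],'heater',(P[0],P[1],-.1),free_z=1))
print(fit(['top0'],'heater',(P[0],P[1],-.1)))
plan((.4725,-.3825,.20,-.083),(.4725,-.3825,.060,-.083))
E
```

```text
(array([ 0.733, -0.186, -0.163]), np.float64(0.11602091551610783), [1521, 1300])
(array([ 0.733, -0.186, -0.159, -0.003]), np.float64(0.11124301446416832), [1521, 1300])
(array([ 0.728, -0.185, -0.166]), np.float64(0.14423076923076922), [1300])
t 0.1 tcp [ 0.213 -0.587  0.195] yaw_y -1.223 q [-1.401  0.528  1.434 -0.     1.181 -0.178] F [ 1.138 -0.494  0.104] gap 0.999 0.0
-> (0.4725, -0.3825, 0.2, -0.083) shift [ 313.7 -103.7   -4.8] turn [ -0.1  -0.1 -65.3]
-> (0.4725, -0.3825, 0.06, -0.083) shift [  0.   0. 140.] turn [0. 0. 0.]
```

Call:
move_arm(commands="60 -20 -2 0 0 -10 0.2; 120 -40 -3 0 0 -20 0.2; 180 -60 -4 0 0 -30 0.2; 240 -80 -5 0 0 -40 0.2; 290 -97 -5 0 0 -50 0.2", grip_force=60)

```text
t: 0.72
tcp_pos: [0.454, -0.3957, 0.2005]
tool_rot: [0.818, 0.576, 0.0, -0.0]
force: [0.4, -0.7, -0.3]
finger_gap: 0.6
gripper_force: 0.0
```

Run:
```python
from plan import plan
plan((.4725,-.3825,.13,-.083),(.4725,-.3825,.055,-.083))
```

```text
t 0.72 tcp [ 0.454 -0.396  0.201] yaw_y -0.344 q [-0.902  0.492  1.486  0.     1.164 -0.558] F [ 0.394 -0.692 -0.251] gap 0.6 0.0
-> (0.4725, -0.3825, 0.13, -0.083) shift [18.7 12.9 70.5] turn [ -0.  -0. -15.]
-> (0.4725, -0.3825, 0.055, -0.083) shift [ 0.  0. 75.] turn [0. 0. 0.]
```

Call:
move_arm(commands="10 7 20 0 0 -8 0.2; 19 13 45 0 0 -15 0.2; 19 13 70 0 0 -15 0.2; 19 13 70 0 0 -15 0.2; 19 13 70 0 0 -15 0.2")

```text
t: 1.35
tcp_pos: [0.4715, -0.3846, 0.1313]
tool_rot: [0.738, 0.675, -0.0, 0.0]
force: [-0.7, 0.1, 0.4]
finger_gap: 0.599
gripper_force: 0.0
```

Run:
```python
from plan import plan
from h import *
s=take('scene','s1');t=take('top','t1')
a=cv2.imread('pics/s1.png')[100:250,240:400];b=cv2.imread('pics/t1.png')[110:260,400:560]
f=lambda i:cv2.resize(i,(400,375),interpolation=cv2.INTER_CUBIC)
cv2.imwrite('pics/v1.png',np.hstack([f(a),f(b)]))
plan((.4725,-.3825,.055,-.083))
print(proj(load('s1'),[.4725,-.3825,.086]),proj(load('t1'),[.4725,-.3825,.086]))
```

```text
t 1.45 tcp [ 0.472 -0.385  0.132] yaw_y -0.089 q [-0.868  0.581  1.537 -0.     1.021 -0.779] F [ 0.479 -0.727  0.737] gap 0.599 0.0
-> (0.4725, -0.3825, 0.055, -0.083) shift [ 2.7  0.3 77. ] turn [ 0.1  0.1 -0.3]
[[290.091 142.229]] [[449.706 225.708]]
```

View pics/v1.png

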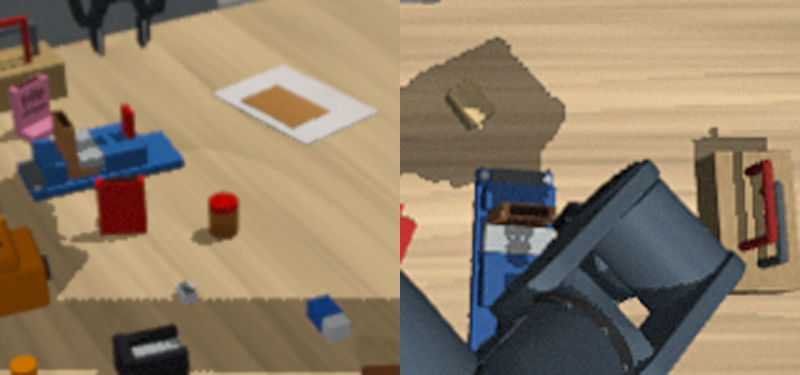

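The fingers hang right above the red handle: tips at v1 (95,50) and (145,45), handle at (127,120). The pale patch has gone, so there is no white blank. Now I'll descend and pinch the handle.

Call:
move_arm(commands="3 0 25 0 0 0 0.2; 3 0 50 0 0 0 0.2; 3 0 76 0 0 0 0.2; 3 0 76 0 0 0 0.2; 3 0 76 0 0 0 0.2")

```text
t: 2.08
tcp_pos: [0.4723, -0.3821, 0.0562]
tool_rot: [0.738, 0.675, -0.0, 0.001]
force: [-0.4, -0.3, -0.2]
finger_gap: 0.605
gripper_force: 0.0
```

Call:
move_arm(commands="0 0 0 0 0 0 -1; 0 0 0 0 0 0 -1; 0 0 0 0 0 0 -1; 0 0 0 0 0 0 -1; 0 0 0 0 0 0 -1")

```text
t: 2.7
tcp_pos: [0.4716, -0.3811, 0.0548]
tool_rot: [0.738, 0.675, 0.0, -0.0]
force: [0.7, -0.3, 1.1]
finger_gap: -0.003
gripper_force: 0.0
```

Run:
```python
from plan import plan
from h import *
s=take('scene','s2');t=take('top','t2')
a=cv2.imread('pics/s2.png')[80:180,230:350];b=cv2.imread('pics/t2.png')[150:250,400:520]
f=lambda i:cv2.resize(i,(400,333),interpolation=cv2.INTER_CUBIC)
cv2.imwrite('pics/v2.png',np.hstack([f(a),f(b)]))
plan()
print(proj(load('s2'),[[.4725,-.3825,.086],[.4725,-.3825,.055]]))
```

```text
t 2.8 tcp [ 0.472 -0.381  0.055] yaw_y -0.088 q [-0.864  0.688  1.592 -0.     0.862 -0.775] F [ 0.981  0.463 -0.015] gap -0.0 0.0
[[290.091 142.229]
 [290.65  150.358]]
```

View pics/v2.png

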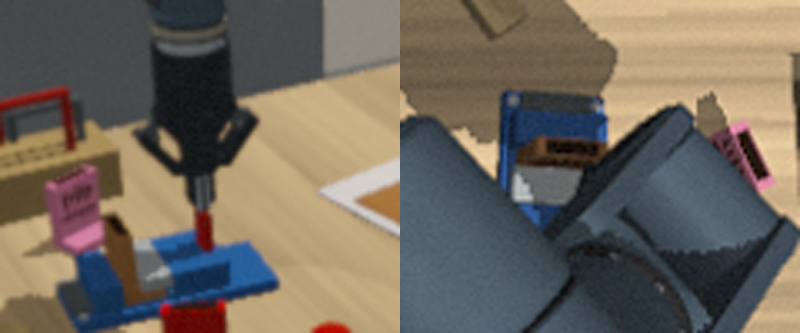

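Run:
```python
from h import *
np.set_printoptions(precision=1,suppress=True)
for f,P in(('scene0',[.2129,-.5869,.1949]),('s1',[.472,-.385,.132]),('s2',[.4716,-.3811,.055])):
    c=load(f); P=np.array(P); print(f,proj(c,[P,P+[0,0,.013],P+[0,0,.03]]).ravel())
a=cv2.imread('pics/scene0.png')[40:80,300:360];b=cv2.imread('pics/s1.png')[90:140,260:320];d=cv2.imread('pics/s2.png')[115:165,260:320]
f=lambda i:cv2.resize(i,(i.shape[1]*6,i.shape[0]*6),interpolation=cv2.INTER_CUBIC)
w=np.zeros((300*2,720,3),np.uint8);w[:240,:360]=f(a);w[:300,360:]=f(b);w[300:,:360]=f(d)
cv2.imwrite('pics/v3.png',w)
```

```text
scene0 [328.5  78.8 328.5  75.4 328.4  71. ]
s1 [289.1 129.5 288.8 125.9 288.5 121.1]
s2 [291.1 150.5 290.8 147.1 290.5 142.6]
```

View pics/v3.png

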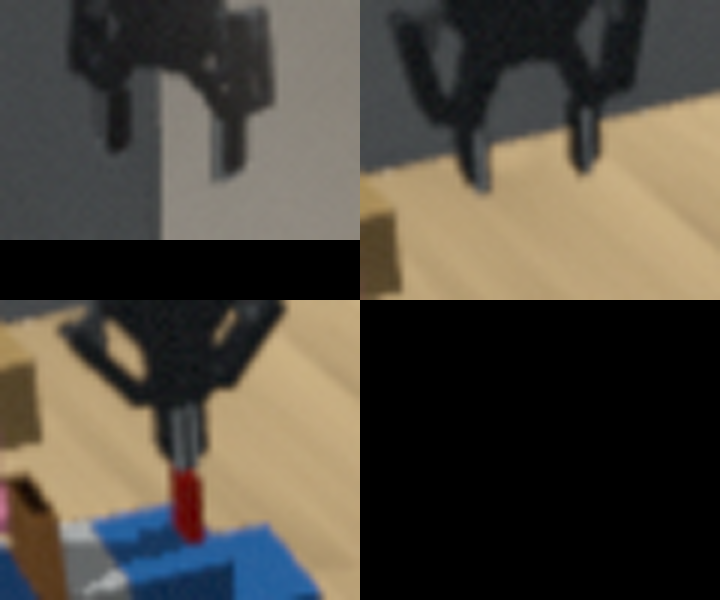

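The fingers closed on nothing. Their tips end at the handle's top, v3 (185,470), about 7 px (about 26 mm) higher than the reported TCP should appear. The same offset shows at the start and in s1. To pin it down safely, I'll lower the shut fingers over clear table and look.

Call:
move_arm(commands="0 0 -50 0 0 0 -1; 0 0 -100 0 0 0 -1; 60 -5 -110 0 0 0 -1; 120 -12 -110 0 0 0 -1; 180 -20 -110 0 0 0 -1")

```text
t: 3.42
tcp_pos: [0.4675, -0.1986, 0.1652]
tool_rot: [0.738, 0.675, 0.0, 0.001]
force: [1.4, -0.6, -0.1]
finger_gap: 0.003
gripper_force: 0.0
```

Run:
```python
from plan import plan
plan((.45,-.06,.165,-.083),(.45,-.06,.02,-.083))
```

```text
t 3.42 tcp [ 0.468 -0.199  0.165] yaw_y -0.089 q [-0.622  0.414  1.757  0.     0.97  -0.533] F [ 1.394 -0.588 -0.086] gap 0.003 0.0
-> (0.45, -0.06, 0.165, -0.083) shift [136.5 -29.8   0.1] turn [ 0.1  0.  -0.4]
-> (0.45, -0.06, 0.02, -0.083) shift [  0.   0. 145.] turn [0. 0. 0.]
```

Call:
move_arm(commands="60 -13 0 0 0 0 -1; 120 -26 0 0 0 0 -1; 137 -30 40 0 0 0 -1; 137 -30 90 0 0 0 -1; 137 -30 140 0 0 0 -1")

```text
t: 4.05
tcp_pos: [0.4508, -0.0608, 0.0241]
tool_rot: [0.737, 0.676, 0.001, 0.001]
force: [0.2, -0.1, -0.1]
finger_gap: -0.002
gripper_force: 0.0
```

Run:
```python
from plan import plan
from h import *
s=take('scene','s4');take('top','t4');plan()
P=np.array([.450,-.06,.025]);print(proj(load('s4'),[P,P+[0,0,.026],P*[1,1,0]]))
b=cv2.imread('pics/s4.png');u,v=proj(load('s4'),P)[0].astype(int)
cv2.imwrite('pics/v4.png',cv2.resize(b[v-60:v+40,u-60:u+60],None,fx=6,fy=6,interpolation=cv2.INTER_CUBIC));print(u-60,v-60)
```

```text
t 4.15 tcp [ 0.446 -0.059  0.02 ] yaw_y -0.088 q [-0.382  0.629  1.996  0.     0.528 -0.293] F [-0.486 -0.098  0.44 ] gap 0.001 0.0
[[344.262 204.416]
 [344.383 197.098]
 [344.147 211.281]]
284 144
```

View pics/v4.png

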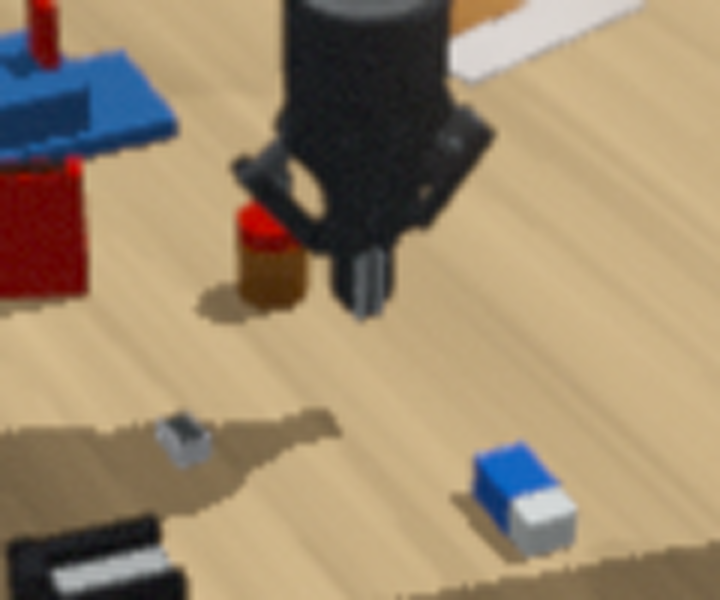

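Run:
```python
from h import *
np.set_printoptions(precision=3,suppress=True)
c=load('s4');S=atz(c,(284+328/6,144+425/6),0);print('tip shadow',S)
for z in(.02,.03,.04,.05,.06): 
    T=atz(c,(284+363/6-.4,144+317/6-.4),z);print(z,T,(S-T)[:2]/z)
# jar top shadow far edge in scene: (205,300)
J=atz(c,(284+203/6,144+303/6),0);print('jar shadow end',J,'jar c .439 -.170')
d=load('top0')
t=lambda u,v:((u+.5)/4-.5+120,(v+.5)/4-.5+130)
print('tinB shadow far edge',atz(d,t(395,254),0),'right',atz(d,t(434,300),0),'tin .5328 .2755')
print('tinA',atz(d,t(140,262),0),atz(d,t(175,308),0),'tin .529 .465')
```

```text
tip shadow [ 0.473 -0.053  0.   ]
0.02 [ 0.426 -0.101  0.02 ] [2.306 2.406]
0.03 [ 0.434 -0.089  0.03 ] [1.294 1.197]
0.04 [ 0.441 -0.077  0.04 ] [0.788 0.592]
0.05 [ 0.448 -0.064  0.05 ] [0.484 0.23 ]
0.06 [ 0.456 -0.052  0.06 ] [ 0.282 -0.012]
jar shadow end [ 0.478 -0.175  0.   ] jar c .439 -.170
tinB shadow far edge [0.588 0.269 0.   ] right [0.553 0.24  0.   ] tin .5328 .2755
tinA [0.585 0.457 0.   ] [0.551 0.43  0.   ] tin .529 .465
```

The tip's shadow, v4 (328,425), shows the tips floating about 50 mm up while the TCP reads 20 mm. The real fingertips are therefore about 28 mm above the reported TCP, and xy agrees. I'll confirm that by gently touching the table.

Call:
move_arm(commands="0 0 10 0 0 0 -1; 0 0 20 0 0 0 -1; 0 0 30 0 0 0 -1; 0 0 36 0 0 0 -1; 0 0 36 0 0 0 -1")

```text
t: 4.78
tcp_pos: [0.4498, -0.061, -0.0112]
tool_rot: [0.738, 0.675, -0.0, -0.0]
force: [-0.2, -0.4, 0.2]
finger_gap: -0.005
gripper_force: 0.0
```

Call:
move_arm(commands="0 0 1 0 0 0 -1; 0 0 2 0 0 0 -1; 0 0 3 0 0 0 -1; 0 0 4 0 0 0 -1; 0 0 4 0 0 0 -1")

```text
t: 5.4
tcp_pos: [0.4498, -0.0609, -0.0153]
tool_rot: [0.738, 0.675, -0.0, -0.0]
force: [-0.1, 0.9, -0.1]
finger_gap: 0.002
gripper_force: 0.0
```

Call:
move_arm(commands="0 0 1 0 0 0 -1; 0 0 2 0 0 0 -1; 0 0 3 0 0 0 -1; 0 0 3 0 0 0 -1; 0 0 3 0 0 0 -1")

```text
t: 6.02
tcp_pos: [0.4498, -0.061, -0.0182]
tool_rot: [0.738, 0.675, 0.0, -0.0]
force: [-0.2, 0.5, -0.6]
finger_gap: -0.001
gripper_force: 0.0
```

Call:
move_arm(commands="0 0 1 0 0 0 -1; 0 0 2 0 0 0 -1; 0 0 3 0 0 0 -1; 0 0 4 0 0 0 -1; 0 0 4 0 0 0 -1")

```text
t: 6.65
tcp_pos: [0.4498, -0.0609, -0.0223]
tool_rot: [0.738, 0.675, -0.0, -0.0]
force: [-0.3, 0.7, 0.1]
finger_gap: 0.001
gripper_force: 0.0
```

Call:
move_arm(commands="0 0 1 0 0 0 -1; 0 0 2 0 0 0 -1; 0 0 2 0 0 0 -1; 0 0 2 0 0 0 -1; 0 0 2 0 0 0 -1")

```text
t: 7.28
tcp_pos: [0.4499, -0.061, -0.0242]
tool_rot: [0.738, 0.675, 0.0, 0.0]
force: [0.3, 0.2, 0.2]
finger_gap: 0.001
gripper_force: 0.0
```

Call:
move_arm(commands="0 0 1 0 0 0 -1; 0 0 2 0 0 0 -1; 0 0 2 0 0 0 -1; 0 0 2 0 0 0 -1; 0 0 2 0 0 0 -1")

```text
t: 7.9
tcp_pos: [0.4499, -0.061, -0.0262]
tool_rot: [0.738, 0.675, 0.0, 0.0]
force: [0.4, 0.5, 0.4]
finger_gap: 0.001
gripper_force: 0.0
```

Call:
move_arm(commands="0 0 1 0 0 0 -1; 0 0 2 0 0 0 -1; 0 0 2 0 0 0 -1; 0 0 2 0 0 0 -1; 0 0 2 0 0 0 -1")

```text
t: 8.52
tcp_pos: [0.4498, -0.0609, -0.0282]
tool_rot: [0.738, 0.675, -0.0, -0.0]
force: [0.6, 0.3, 1.5]
finger_gap: -0.002
gripper_force: 0.0
```

Call:
move_arm(commands="0 0 1 0 0 0 -1; 0 0 2 0 0 0 -1; 0 0 2 0 0 0 -1; 0 0 2 0 0 0 -1; 0 0 2 0 0 0 -1")

```text
t: 9.15
tcp_pos: [0.4499, -0.061, -0.0302]
tool_rot: [0.738, 0.675, 0.0, 0.0]
force: [-0.3, 1.2, -0.0]
finger_gap: 0.003
gripper_force: 0.0
```

Run:
```python
from plan import plan
from h import *
s=take('scene','s5');plan()
b=cv2.imread('pics/s5.png');u,v=344,204
cv2.imwrite('pics/v5.png',cv2.resize(b[v-40:v+40,u-50:u+50],None,fx=6,fy=6,interpolation=cv2.INTER_CUBIC))
```

```text
t 9.2 tcp [ 0.45  -0.061 -0.03 ] yaw_y -0.089 q [-0.382  0.742  2.011  0.     0.389 -0.293] F [-0.119  0.422  0.067] gap 0.004 0.0
```

View pics/v5.png

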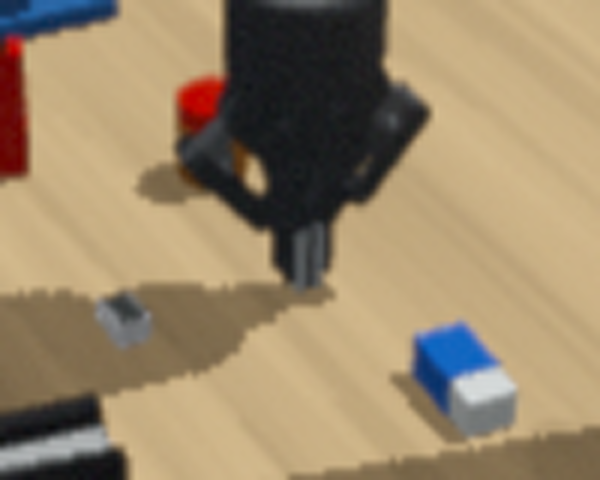

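The shut fingertips now just meet their own shadow on the table, v5 (308,287), with the TCP reading -0.030. So the true tip is TCP z + 0.031. I'll go back to the handle with that correction.

Call:
move_arm(commands="0 0 -60 0 0 0 -1; 0 0 -120 0 0 0 0; -60 5 -170 0 0 0 0.2; -120 10 -170 0 0 0 0.2; -180 15 -170 0 0 0 0.2")

```text
t: 9.82
tcp_pos: [0.4494, -0.2353, 0.1413]
tool_rot: [0.737, 0.675, 0.0, 0.002]
force: [0.6, -0.4, -0.7]
finger_gap: 0.594
gripper_force: 0.0
```

Run:
```python
from plan import plan
plan((.4725,-.3825,.10,-.083),(.4725,-.3825,.025,-.083))
```

```text
t 9.82 tcp [ 0.449 -0.235  0.141] yaw_y -0.088 q [-0.703  0.448  1.784  0.     0.906 -0.616] F [ 0.561 -0.389 -0.699] gap 0.594 0.0
-> (0.4725, -0.3825, 0.1, -0.083) shift [-144.6   35.8   41.6] turn [ 0.2  0.1 -0.3]
-> (0.4725, -0.3825, 0.025, -0.083) shift [ 0.  0. 75.] turn [0. 0. 0.]
```

Call:
move_arm(commands="-50 12 0 0 0 0 0.2; -100 25 0 0 0 0 0.2; -140 36 10 0 0 0 0.2; -140 36 45 0 0 0 0.2; -140 36 45 0 0 0 0.2")

```text
t: 10.45
tcp_pos: [0.4701, -0.3742, 0.0919]
tool_rot: [0.738, 0.675, 0.0, -0.004]
force: [-0.4, 0.1, 0.1]
finger_gap: 0.595
gripper_force: 0.0
```

Run:
```python
from plan import plan
plan((.4725,-.3825,.025,-.083))
```

```text
t 10.45 tcp [ 0.47  -0.374  0.092] yaw_y -0.089 q [-0.858  0.63   1.579  0.     0.94  -0.769] F [-0.399  0.08   0.108] gap 0.595 0.0
-> (0.4725, -0.3825, 0.025, -0.083) shift [-8.5  3.5 66.8] turn [-0.3 -0.3 -0.4]
```

Call:
move_arm(commands="-8 3 0 0 0 0 0.2; -8 3 25 0 0 0 0.2; -8 3 50 0 0 0 0.2; -8 3 67 0 0 0 0.2; -8 3 67 0 0 0 0.2")

```text
t: 11.08
tcp_pos: [0.4746, -0.3839, 0.0273]
tool_rot: [0.738, 0.675, 0.0, -0.001]
force: [-0.5, -0.4, -0.5]
finger_gap: 0.597
gripper_force: 0.0
```

Call:
move_arm(commands="0 0 0 0 0 0 0.2; 0 0 0 0 0 0 -1; 0 0 0 0 0 0 -1; 0 0 0 0 0 0 -1; 0 0 0 0 0 0 -1")

```text
t: 11.7
tcp_pos: [0.4705, -0.3841, 0.0287]
tool_rot: [0.737, 0.676, -0.002, -0.003]
force: [-11.9, -1.3, 9.6]
finger_gap: 0.126
gripper_force: 59.5
```

Call:
move_arm(commands="0 -12 0 0 0 0 -1; 0 -24 0 0 0 0 -1; 0 -36 0 0 0 0 -1; 0 -46 0 0 0 0 -1; 0 -51 0 0 0 0 -1")

```text
t: 12.32
tcp_pos: [0.4244, -0.3802, 0.0287]
tool_rot: [0.738, 0.675, 0.0, 0.001]
force: [4.6, 2.7, 6.3]
finger_gap: 0.124
gripper_force: 59.8
```

Call:
move_arm(commands="0 0 0 0 0 0 -1; 0 0 0 0 0 0 -1; 0 0 0 0 0 0 -1; 0 0 0 0 0 0 -1; 0 0 0 0 0 0 -1")

```text
t: 12.95
tcp_pos: [0.4238, -0.3801, 0.0287]
tool_rot: [0.738, 0.675, -0.0, 0.001]
force: [0.9, 0.8, 7.6]
finger_gap: 0.125
gripper_force: 60.0
```

Call:
move_arm(commands="0 0 0 0 0 0 0.2; 0 0 0 0 0 0 0.2; 0 0 0 0 0 0 0.2; 0 0 -50 0 0 0 0.2; 0 0 -100 0 0 0 0.2")

```text
t: 13.58
tcp_pos: [0.4233, -0.3793, 0.1277]
tool_rot: [0.738, 0.675, 0.0, -0.001]
force: [0.8, -0.5, 0.1]
finger_gap: 0.604
gripper_force: 0.0
```

Call:
move_arm(commands="4 50 0 0 0 0 0.2; 4 100 0 0 0 0 0.2; 4 138 0 0 0 0 0.2; 4 138 0 0 0 0 0.2; 4 138 0 0 0 0 0.2")

```text
t: 14.2
tcp_pos: [0.5605, -0.3873, 0.1268]
tool_rot: [0.738, 0.675, -0.0, -0.001]
force: [-0.2, -0.8, -0.3]
finger_gap: 0.6
gripper_force: 0.0
```

Run:
```python
from plan import plan
from h import *
take('scene','s6');take('top','t6');a=cv2.imread('pics/s6.png')[90:190,230:350];b=cv2.imread('pics/t6.png')[150:250,400:520]
f=lambda i:cv2.resize(i,(400,333),interpolation=cv2.INTER_CUBIC)
cv2.imwrite('pics/v6.png',np.hstack([f(a),f(b)]))
plan((.562,-.3885,.025,-.083))
```

```text
t 14.3 tcp [ 0.56  -0.388  0.127] yaw_y -0.089 q [-0.769  0.679  1.34  -0.     1.125 -0.679] F [ 0.746 -0.595  0.682] gap 0.597 0.0
-> (0.562, -0.3885, 0.025, -0.083) shift [ -0.8   2.1 102.2] turn [-0.1 -0.1 -0.4]
```

View pics/v6.png

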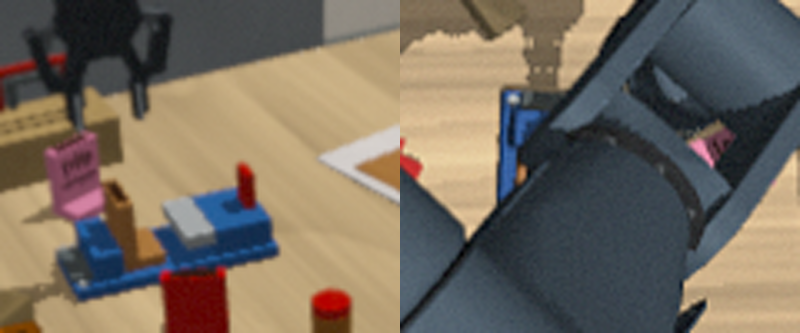

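The jaw is open, with the foot clear at v6 (145,245) and the fingers centred above the plate at (118,190). Now I'll descend and grip.

Call:
move_arm(commands="-1 2 30 0 0 0 0.2; -1 2 60 0 0 0 0.2; -1 2 85 0 0 0 0.2; -1 2 101 0 0 0 0.2; -1 2 101 0 0 0 0.2")

```text
t: 14.92
tcp_pos: [0.5622, -0.3887, 0.0255]
tool_rot: [0.738, 0.675, -0.0, -0.001]
force: [0.6, -0.2, 0.8]
finger_gap: 0.6
gripper_force: 0.0
```

Call:
move_arm(commands="0 0 0 0 0 0 0.2; 0 0 0 0 0 0 -1; 0 0 0 0 0 0 -1; 0 0 0 0 0 0 -1; 0 0 0 0 0 0 -1")

```text
t: 15.55
tcp_pos: [0.5613, -0.389, 0.0271]
tool_rot: [0.737, 0.675, -0.001, -0.002]
force: [-5.4, -0.2, 4.2]
finger_gap: 0.172
gripper_force: 59.7
```

Run:
```python
from plan import plan
plan()
```

```text
t 15.55 tcp [ 0.561 -0.389  0.027] yaw_y -0.088 q [-0.768  0.806  1.39  -0.003  0.949 -0.679] F [-5.386 -0.24   4.169] gap 0.172 59.66040015220642
```

Call:
move_arm(commands="0 0 -15 0 0 0 -1; 0 0 -45 0 0 0 -1; 0 0 -85 0 0 0 -1; 0 0 -130 0 0 0 -1; 0 0 -130 0 0 0 -1")

```text
t: 16.18
tcp_pos: [0.5672, -0.3917, 0.163]
tool_rot: [0.738, 0.675, 0.001, 0.006]
force: [0.5, -0.7, -0.6]
finger_gap: 0.172
gripper_force: 59.1
```

Run:
```python
from plan import plan
from h import *
take('scene','s7');a=cv2.imread('pics/s7.png')[60:180,230:390]
cv2.imwrite('pics/v7.png',cv2.resize(a,None,fx=4,fy=4,interpolation=cv2.INTER_CUBIC))
plan((.545,.3705,.157,.02))
```

```text
t 16.23 tcp [ 0.565 -0.39   0.16 ] yaw_y -0.088 q [-0.767  0.647  1.304  0.001  1.184 -0.679] F [-0.345 -0.279 -1.522] gap 0.176 59.12972331047058
-> (0.545, 0.3705, 0.157, 0.02) shift [756.  -87.4  -0.4] turn [ 0.3  0.2 -6.2]
```

View pics/v7.png

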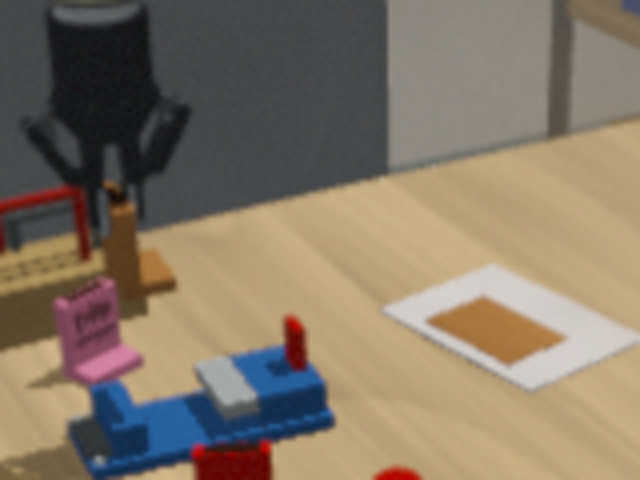

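The wooden bookend hangs upright in the fingers, v7 (125,245), and the vise is empty. I'll carry it to the tins.

Call:
move_arm(commands="45 -5 0 0 0 0 -1; 100 -12 0 0 0 0 -1; 155 -18 0 0 0 0 -1; 210 -24 0 0 0 0 -1; 265 -31 0 0 0 0 -1")

```text
t: 16.85
tcp_pos: [0.5552, -0.1202, 0.1554]
tool_rot: [0.738, 0.675, -0.0, -0.001]
force: [-0.2, 0.3, -0.5]
finger_gap: 0.175
gripper_force: 59.1
```

Call:
move_arm(commands="55 -6 0 0 0 0 -1; 110 -13 0 0 0 0 -1; 165 -19 0 0 0 0 -1; 220 -25 0 0 0 0 -1; 275 -32 0 0 0 0 -1")

```text
t: 17.48
tcp_pos: [0.5475, 0.1562, 0.1554]
tool_rot: [0.738, 0.675, -0.001, -0.001]
force: [0.9, 0.2, -0.6]
finger_gap: 0.18
gripper_force: 59.1
```

Call:
move_arm(commands="55 -6 0 0 0 -1 -1; 110 -13 0 0 0 -3 -1; 160 -18 0 0 0 -4 -1; 200 -22 0 0 0 -6 -1; 215 -24 0 0 0 -6 -1")

```text
t: 18.1
tcp_pos: [0.5422, 0.3728, 0.155]
tool_rot: [0.7, 0.714, -0.001, -0.001]
force: [-0.6, -0.4, -1.8]
finger_gap: 0.177
gripper_force: 59.1
```

Run:
```python
from plan import plan
from h import *
take('scene','s8')
plan((.545,.3705,.15,.02),(.545,.3705,.014,.02))
```

```text
t 18.15 tcp [0.542 0.373 0.155] yaw_y 0.019 q [0.433 0.617 1.381 0.002 1.144 0.414] F [ 0.475  1.288 -0.788] gap 0.177 59.10163700580597
-> (0.545, 0.3705, 0.15, 0.02) shift [-3.   2.6  5.2] turn [-0.1 -0.  -0.1]
-> (0.545, 0.3705, 0.014, 0.02) shift [  0.   0. 136.] turn [0. 0. 0.]
```

Call:
move_arm(commands="-3 3 40 0 0 0 -1; -3 3 80 0 0 0 -1; -3 3 115 0 0 0 -1; -3 3 132 0 0 0 -1; -3 3 140 0 0 0 -1")

```text
t: 18.77
tcp_pos: [0.5466, 0.3666, 0.0157]
tool_rot: [0.702, 0.712, -0.001, -0.0]
force: [-1.1, 0.2, -0.9]
finger_gap: 0.176
gripper_force: 59.1
```

Call:
move_arm(commands="0 0 1 0 0 0 -1; 0 0 2 0 0 0 -1; 0 0 2 0 0 0 -1; 0 0 2 0 0 0 -1; 0 0 2 0 0 0 -1")

```text
t: 19.4
tcp_pos: [0.5469, 0.3677, 0.015]
tool_rot: [0.701, 0.713, 0.0, 0.0]
force: [0.3, 0.1, -1.2]
finger_gap: 0.179
gripper_force: 59.1
```

Run:
```python
from plan import plan
plan((.545,.3705,.013,.02))
```

```text
t 19.4 tcp [0.547 0.368 0.015] yaw_y 0.016 q [ 0.423  0.797  1.466 -0.     0.878  0.406] F [ 0.29   0.142 -1.17 ] gap 0.179 59.116968512535095
-> (0.545, 0.3705, 0.013, 0.02) shift [ 2.8 -1.8  2. ] turn [ 0.  -0.  -0.2]
```

Call:
move_arm(commands="3 -2 1 0 0 0 -1; 3 -2 2 0 0 0 -1; 3 -2 3 0 0 0 -1; 3 -2 4 0 0 0 -1; 3 -2 4 0 0 0 -1")

```text
t: 20.02
tcp_pos: [0.5445, 0.3708, 0.0121]
tool_rot: [0.701, 0.713, 0.0, -0.0]
force: [-3.0, -0.4, 6.9]
finger_gap: 0.176
gripper_force: 60.3
```

Contact at 6.9 N. I'll release gently, rise, and check from the cameras.

Call:
move_arm(commands="0 0 -1 0 0 0 -1; 0 0 -1 0 0 0 -0.3; 0 0 -1 0 0 0 0; 0 0 -1 0 0 0 0; 0 0 -1 0 0 0 0")

```text
t: 20.65
tcp_pos: [0.5447, 0.3705, 0.0115]
tool_rot: [0.701, 0.713, -0.0, 0.0]
force: [0.5, -0.4, 0.4]
finger_gap: 0.504
gripper_force: 0.0
```

Call:
move_arm(commands="0 0 -20 0 0 0 0; 0 0 -60 0 0 0 0; 0 0 -110 0 0 0 0; 0 -40 -150 0 0 0 0; -50 -60 -150 0 0 0 0")

```text
t: 21.28
tcp_pos: [0.4873, 0.3228, 0.1672]
tool_rot: [0.7, 0.714, 0.006, 0.002]
force: [0.0, -1.6, -0.7]
finger_gap: 0.5
gripper_force: 0.0
```

Run:
```python
from plan import plan
from fit import *
import fit as F
plan((.4366,.1692,.10,-.466))
take('scene','s9');take('top','t9')
F.M['bk']=np.vstack([box(.044,.06,.012),box(.016,.06,.075)+[.014,0,0]])
# bookend fit by wood colour, non-convex -> compare predicted vs mask in scene
c=load('s9');im=cv2.imread('pics/s9.png');h=cv2.cvtColor(im,cv2.COLOR_BGR2HSV).astype(int)
pl=box(.016,.06,.063,.012)+[.014,0,0];ft=box(.044,.06,.012)
def sil(c,p):
    a=p[2];R=np.array([[np.cos(a),-np.sin(a),0],[np.sin(a),np.cos(a),0],[0,0,1]]);g=np.zeros((1600,2560),np.uint8)
    for m in(pl,ft):
        hu=cv2.convexHull((proj(c,m@R.T+[p[0],p[1],0])*4+1.5).astype(np.float32))[:,0];cv2.fillConvexPoly(g,np.round(hu*16).astype(np.int32),1,shift=4)
    return cv2.resize(g.astype(np.float32),(640,400),interpolation=cv2.INTER_AREA)
V=[]
for f in('s9','t9'):
    c=load(f);im=cv2.imread(f'pics/{f}.png').astype(int);im0=cv2.imread('pics/'+('scene0' if f=='s9' else 'top0')+'.png').astype(int)
    u,v=proj(c,[.531,.37,.03])[0]; m=(np.abs(im-im0).sum(2)>70)
    yy,xx=np.mgrid[:400,:640]; m&=(abs(xx-u)<45)&(abs(yy-v)<45)
    h=cv2.cvtColor(cv2.imread(f'pics/{f}.png'),cv2.COLOR_BGR2HSV); m&=(h[...,1]>115)
    V.append((c,m.astype(float)));print(f,m.sum(),sil(c,(.531,.37,.02)).sum())
cost=lambda p:sum(abs(sil(c,p)-m).sum()/m.sum() for c,m in V)
r=minimize(cost,[.531,.37,.02],method='Nelder-Mead',options=dict(initial_simplex=[[.531,.37,.02],[.541,.37,.02],[.531,.38,.02],[.531,.37,.2]]));print(r.x,r.fun/2)
for i in(0,1):
    r=minimize(lambda p:abs(sil(V[i][0],p)-V[i][1]).sum()/V[i][1].sum(),[.531,.37,.02],method='Nelder-Mead',options=dict(initial_simplex=[[.531,.37,.02],[.541,.37,.02],[.531,.38,.02],[.531,.37,.2]]));print(i,r.x,r.fun)
for n,p in(('dark',(.4366,.1692,-.466)),('eraser',(.4272,.0467,-.076)),('cap',(.439,-.1704,0))): print(n,*fit(['s9','t9'],n,p))
```

```text
t 21.27 tcp [0.487 0.323 0.167] yaw_y 0.021 q [0.394 0.502 1.576 0.001 1.051 0.372] F [ 0.044 -1.55  -0.701] gap 0.5 0.0
-> (0.4366, 0.1692, 0.1, -0.466) shift [-152.8  -54.6   65.8] turn [ 0.5 -0.4 27.9]
s9 1300 914.625
t9 492 457.125
[ 0.532  0.369 -0.051] 0.7247514071294558
0 [ 0.532  0.37  -0.017] 0.35115384615384615
1 [ 0.537  0.359 -0.7  ] 0.9890752032520326
dark [ 0.437  0.169 -0.468] 0.19833900132714002 [274, 275]
eraser [ 0.427  0.047 -0.132] 0.12848592292038913 [219, 184]
cap [ 0.439 -0.171  0.092] 0.2741770038167939 [80, 131]
```

The bookend stands at (0.532, 0.370) according to the scene camera, within 2 mm of the midpoint. The dark blank, eraser and jar have not moved. The dark blank is next.

Call:
move_arm(commands="-50 -18 0 0 0 9 0.5; -100 -36 10 0 0 18 0.5; -151 -53 40 0 0 28 0.5; -151 -53 65 0 0 28 0.5; -151 -53 65 0 0 28 0.5")

```text
t: 22.0
tcp_pos: [0.4347, 0.1673, 0.0963]
tool_rot: [0.853, 0.521, -0.001, -0.0]
force: [0.2, -0.0, 0.1]
finger_gap: 0.754
gripper_force: 0.0
```

Run:
```python
from plan import plan
plan((.437,.169,-.031,-.467))
```

```text
t 22.0 tcp [0.435 0.167 0.096] yaw_y -0.474 q [0.127 0.484 1.919 0.    0.741 0.6  ] F [ 0.249 -0.023  0.108] gap 0.754 0.0
-> (0.437, 0.169, -0.031, -0.467) shift [  2.7   1.4 127.3] turn [-0.1  0.1 -0.4]
```

Call:
move_arm(commands="3 1 40 0 0 0 0.5; 3 1 80 0 0 0 0.5; 3 1 110 0 0 0 0.5; 3 1 127 0 0 0 0.5; 3 1 127 0 0 0 0.5")

```text
t: 22.62
tcp_pos: [0.4383, 0.1708, -0.0305]
tool_rot: [0.853, 0.522, 0.0, 0.0]
force: [-0.1, 0.1, -0.1]
finger_gap: 0.753
gripper_force: 0.0
```

Call:
move_arm(commands="0 0 0 0 0 0 0.5; 0 0 0 0 0 0 -1; 0 0 0 0 0 0 -1; 0 0 0 0 0 0 -1; 0 0 0 0 0 0 -1", grip_force=40)

```text
t: 23.25
tcp_pos: [0.4381, 0.1702, -0.0291]
tool_rot: [0.853, 0.522, 0.001, 0.0]
force: [-0.2, 1.5, 5.2]
finger_gap: 0.454
gripper_force: 39.8
```

Run:
```python
from plan import plan
plan((.437,.169,.1,-.467),(.6185,-.1675,.1,-.162))
```

```text
t 23.25 tcp [ 0.438  0.17  -0.029] yaw_y -0.472 q [0.132 0.744 1.972 0.    0.423 0.604] F [-0.207  1.471  5.236] gap 0.454 39.78381335735321
-> (0.437, 0.169, 0.1, -0.467) shift [  -1.4   -0.2 -129.1] turn [ 0.1 -0.1 -0.3]
-> (0.6185, -0.1675, 0.1, -0.162) shift [-218.8  313.6    0. ] turn [  0.    0.  -17.5]
```

Call:
move_arm(commands="0 0 -20 0 0 0 -1; 0 0 -70 0 0 0 -1; 0 0 -125 0 0 0 -1; -30 43 -125 0 0 -3 -1; -60 86 -125 0 0 -6 -1")

```text
t: 23.88
tcp_pos: [0.4876, 0.0769, 0.0966]
tool_rot: [0.823, 0.567, 0.002, 0.001]
force: [1.1, 0.8, -0.1]
finger_gap: 0.453
gripper_force: 40.7
```

Call:
move_arm(commands="-35 40 0 0 0 -3 -1; -70 85 0 0 0 -6 -1; -105 130 0 0 0 -9 -1; -130 170 0 0 0 -11 -1; -140 200 0 0 0 -11 -1")

```text
t: 24.5
tcp_pos: [0.6237, -0.1278, 0.0953]
tool_rot: [0.767, 0.641, 0.0, 0.001]
force: [0.1, 0.5, 0.1]
finger_gap: 0.451
gripper_force: 40.7
```

Run:
```python
from plan import plan
plan((.6185,-.1675,.1,-.162))
```

```text
t 24.5 tcp [ 0.624 -0.128  0.095] yaw_y -0.178 q [-0.377  0.662  1.489 -0.     0.989 -0.199] F [0.12  0.517 0.134] gap 0.451 40.68620502948761
-> (0.6185, -0.1675, 0.1, -0.162) shift [-40.    1.9  -4.7] turn [ 0.1  0.  -0.9]
```

Call:
move_arm(commands="-20 1 0 0 0 -1 -1; -40 2 0 0 0 -1 -1; -40 2 0 0 0 -1 -1; -40 2 40 0 0 -1 -1; -40 2 80 0 0 -1 -1")

```text
t: 25.12
tcp_pos: [0.6181, -0.1642, 0.0148]
tool_rot: [0.761, 0.649, 0.001, 0.001]
force: [-0.1, -0.1, -0.4]
finger_gap: 0.45
gripper_force: 40.7
```

Run:
```python
from plan import plan
plan((.6185,-.1675,-.028,-.162))
```

```text
t 25.12 tcp [ 0.618 -0.164  0.015] yaw_y -0.158 q [-0.434  0.778  1.521  0.001  0.841 -0.276] F [-0.148 -0.091 -0.389] gap 0.45 40.71906566619873
-> (0.6185, -0.1675, -0.028, -0.162) shift [-3.2  0.9 42.8] turn [0.1 0.  0.2]
```

Call:
move_arm(commands="-3 0 20 0 0 0 -1; -3 0 36 0 0 0 -1; -3 0 41 0 0 0 -1; -3 0 43 0 0 0 -1; -3 0 43 0 0 0 -1")

```text
t: 25.75
tcp_pos: [0.6179, -0.1681, -0.0275]
tool_rot: [0.761, 0.649, 0.0, 0.001]
force: [0.3, -0.2, 0.0]
finger_gap: 0.452
gripper_force: 40.7
```

Call:
move_arm(commands="0 0 -1 0 0 0 0; 0 0 -1 0 0 0 0.4; 0 0 -1 0 0 0 0.4; 0 0 -40 0 0 0 0.4; 0 0 -90 0 0 0 0.4")

```text
t: 26.38
tcp_pos: [0.616, -0.1673, 0.0611]
tool_rot: [0.761, 0.649, -0.001, -0.002]
force: [1.0, 1.0, -0.5]
finger_gap: 0.702
gripper_force: 0.0
```

Call:
move_arm(commands="0 -10 -130 0 0 0 0.2; 40 -30 -130 0 0 0 0.2; 80 -70 -130 0 0 0 0.2; 120 -110 -130 0 0 0 0.2; 160 -150 -130 0 0 0 0.2")

```text
t: 27.0
tcp_pos: [0.4931, 0.0153, 0.1923]
tool_rot: [0.761, 0.649, 0.001, 0.0]
force: [1.2, 0.1, 0.1]
finger_gap: 0.601
gripper_force: 0.0
```

```bash
cat > look.py <<'E'
import sys
from plan import plan
from fit import *
n=sys.argv[1];take('scene','s'+n);take('top','t'+n)
L=dict(dark=(.6185,-.1675,-.162),eraser=(.427,.047,-.1),cap=(.439,-.171,0))
for a in sys.argv[2:]:
    k,v=a.split('=');L[k]=tuple(map(float,v.split(',')))
for k,p in L.items():
    for vs in (['s'+n,'t'+n],['s'+n],['t'+n]):
        x,f,m=fit(vs,k,p);print(k,x,'cost',round(f,3),m)
E
python3 look.py 10; python3 -c "
from plan import plan
plan((.427,.047,.1,-.1))"
```

```text
dark [ 0.619 -0.17  -0.2  ] cost 0.322 [234, 267]
dark [ 0.619 -0.171 -0.254] cost 0.478 [234]
dark [ 0.618 -0.17  -0.161] cost 0.147 [267]
eraser [ 0.429  0.046 -0.083] cost 2.56 [221, 33]
eraser [ 0.428  0.048 -0.168] cost 0.11 [221]
eraser [ 0.442  0.041 -0.591] cost 4.767 [33]
cap [ 0.439 -0.171 -0.   ] cost 0.267 [80, 134]
cap [ 0.44  -0.169  0.076] cost 0.362 [80]
cap [ 0.439 -0.171  0.029] cost 0.155 [134]
t 27.1 tcp [0.488 0.018 0.191] yaw_y -0.154 q [-0.192  0.354  1.767  0.001  1.027 -0.039] F [ 0.537 -0.918 -1.14 ] gap 0.603 0.0
-> (0.427, 0.047, 0.1, -0.1) shift [ 18.8 -64.5  91.9] turn [-0.4 -0.1 -3.1]
```

The dark blank is in place at (0.618, -0.170), yaw -0.16. The eraser is next.

Call:
move_arm(commands="10 -30 0 0 0 -3 0.2; 19 -65 20 0 0 -3 0.2; 19 -65 60 0 0 -3 0.2; 19 -65 91 0 0 -3 0.2; 19 -65 91 0 0 -3 0.2")

```text
t: 27.72
tcp_pos: [0.4319, 0.0427, 0.0992]
tool_rot: [0.744, 0.669, -0.001, -0.002]
force: [-0.4, 0.6, 0.8]
finger_gap: 0.602
gripper_force: 0.0
```

```bash
python3 -c "
from plan import plan
plan((.4275,.047,-.026,-.1))"
```

```text
t 27.73 tcp [0.432 0.043 0.099] yaw_y -0.106 q [-0.16   0.449  1.99  -0.     0.708 -0.054] F [-0.429  0.553  0.843] gap 0.602 0.0
-> (0.4275, 0.047, -0.026, -0.1) shift [  3.8  -4.3 125.3] turn [-0.3 -0.  -0.4]
```

Call:
move_arm(commands="3 -3 40 0 0 0 0.2; 3 -3 80 0 0 0 0.2; 3 -3 110 0 0 0 0.2; 3 -3 125 0 0 0 0.2; 3 -3 125 0 0 0 0.2")

```text
t: 28.35
tcp_pos: [0.4315, 0.0458, -0.0244]
tool_rot: [0.744, 0.669, 0.0, 0.0]
force: [-0.1, 0.3, 0.1]
finger_gap: 0.602
gripper_force: 0.0
```

Call:
move_arm(commands="0 0 0 0 0 0 0.2; 0 0 0 0 0 0 -1; 0 0 0 0 0 0 -1; 0 0 0 0 0 0 -1; 0 0 0 0 0 0 -1")

```text
t: 28.98
tcp_pos: [0.4312, 0.0461, -0.0232]
tool_rot: [0.744, 0.669, 0.001, 0.001]
force: [-0.1, -0.6, 5.5]
finger_gap: 0.289
gripper_force: 39.4
```

```bash
python3 -c "
from plan import plan
plan((.4275,.047,.1,-.1),(.6505,.1147,.1,-.193))"
```

```text
t 28.98 tcp [ 0.431  0.046 -0.023] yaw_y -0.106 q [-0.152  0.721  2.063 -0.     0.355 -0.047] F [-0.139 -0.583  5.491] gap 0.289 39.39059257507324
-> (0.4275, 0.047, 0.1, -0.1) shift [   0.5   -3.5 -123.2] turn [ 0.1  0.  -0.3]
-> (0.6505, 0.1147, 0.1, -0.193) shift [ 89.6 215.1   0. ] turn [0.  0.  5.3]
```

Call:
move_arm(commands="0 0 -20 0 0 0 -1; 0 0 -70 0 0 0 -1; 10 30 -123 0 0 1 -1; 30 80 -123 0 0 3 -1; 55 130 -123 0 0 5 -1")

```text
t: 29.6
tcp_pos: [0.5675, 0.0873, 0.1009]
tool_rot: [0.773, 0.635, 0.001, 0.001]
force: [-0.2, -0.9, -1.5]
finger_gap: 0.287
gripper_force: 39.8
```

Call:
move_arm(commands="18 40 0 0 0 0 -1; 36 80 0 0 0 0 -1; 36 80 0 0 0 0 -1; 36 80 0 0 0 0 -1; 36 80 0 0 0 0 -1")

```text
t: 30.22
tcp_pos: [0.6492, 0.1069, 0.0985]
tool_rot: [0.772, 0.636, -0.001, -0.001]
force: [-0.4, -0.3, -0.9]
finger_gap: 0.288
gripper_force: 39.7
```

```bash
python3 -c "
from plan import plan
plan((.6505,.1147,-.022,-.193))"
```

```text
t 30.23 tcp [0.649 0.107 0.099] yaw_y -0.193 q [-0.006  0.684  1.426 -0.     1.034  0.187] F [-0.355 -0.251 -0.855] gap 0.288 39.741514921188354
-> (0.6505, 0.1147, -0.022, -0.193) shift [  8.    0.  120.5] turn [-0.1  0.  -0. ]
```

Call:
move_arm(commands="8 0 30 0 0 0 -1; 8 0 65 0 0 0 -1; 8 0 100 0 0 0 -1; 8 0 117 0 0 0 -1; 8 0 120 0 0 0 -1")

```text
t: 30.85
tcp_pos: [0.6514, 0.1147, -0.0221]
tool_rot: [0.772, 0.636, -0.001, -0.001]
force: [-0.5, -0.5, 0.1]
finger_gap: 0.285
gripper_force: 39.8
```

Call:
move_arm(commands="0 0 0 0 0 0 -1; 0 0 0 0 0 0 -0.1; 0 0 0 0 0 0 0; 0 0 -40 0 0 0 0; 0 0 -90 0 0 0 0.2")

```text
t: 31.48
tcp_pos: [0.6516, 0.1148, 0.0688]
tool_rot: [0.772, 0.636, -0.001, -0.001]
force: [-0.1, -0.5, 0.1]
finger_gap: 0.601
gripper_force: 0.0
```

Call:
move_arm(commands="0 -20 -120 0 0 0 0.2; -40 -50 -120 0 0 0 0.2; -80 -80 -120 0 0 0 0.2; -120 -110 -120 0 0 0 0.2; -150 -140 -120 0 0 0 0.2")

```text
t: 32.1
tcp_pos: [0.4852, -0.0066, 0.1898]
tool_rot: [0.772, 0.635, 0.001, 0.001]
force: [0.1, 0.3, -0.4]
finger_gap: 0.599
gripper_force: 0.0
```

```bash
python3 look.py 11 eraser=.6505,.1147,-.193; python3 -c "
from plan import plan
plan((.439,-.171,.1,.1))"
```

```text
dark [ 0.619 -0.17  -0.199] cost 0.322 [235, 267]
dark [ 0.62  -0.168 -0.252] cost 0.475 [235]
dark [ 0.618 -0.17  -0.138] cost 0.147 [267]
eraser [ 0.655  0.117 -0.233] cost 0.181 [242, 176]
eraser [ 0.655  0.117 -0.218] cost 0.157 [242]
eraser [ 0.655  0.116 -0.265] cost 0.189 [176]
cap [ 0.439 -0.171  0.001] cost 0.276 [80, 133]
cap [ 0.442 -0.17  -0.072] cost 0.36 [80]
cap [ 0.439 -0.171  0.092] cost 0.162 [133]
t 32.2 tcp [ 0.482 -0.006  0.189] yaw_y -0.196 q [-0.245  0.347  1.787 -0.001  1.01  -0.049] F [ 0.07  -0.267 -0.437] gap 0.598 0.0
-> (0.439, -0.171, 0.1, 0.1) shift [-169.7   -9.9   89.2] turn [ -0.2   0.  -17. ]
```

The eraser sits at (4, 96) mm in the stand's frame, within tolerance. The jar is next, gripped diagonally to stay clear of the stand and the sharpener.

Call:
move_arm(commands="-45 0 0 0 0 -10 0.5; -90 -3 10 0 0 -20 0.5; -135 -7 30 0 0 -30 0.5; -168 -10 60 0 0 -40 0.5; -168 -10 88 0 0 -40 0.5")

```text
t: 32.83
tcp_pos: [0.4456, -0.1713, 0.1005]
tool_rot: [0.509, 0.861, -0.0, 0.002]
force: [0.2, 0.1, 0.5]
finger_gap: 0.751
gripper_force: 0.0
```

```bash
python3 -c "
from plan import plan
plan((.4395,-.171,-.021,.5))"
```

```text
t 32.83 tcp [ 0.446 -0.171  0.1  ] yaw_y 0.503 q [-0.602  0.485  1.892 -0.     0.761 -1.104] F [0.167 0.139 0.547] gap 0.751 0.0
-> (0.4395, -0.171, -0.021, 0.5) shift [  3.6  -5.4 121.4] turn [0.1 0.2 0.1]
```

Call:
move_arm(commands="3 -4 20 0 0 0 0.5; 3 -4 50 0 0 0 0.5; 3 -4 85 0 0 0 0.5; 3 -4 121 0 0 0 0.5; 3 -4 121 0 0 0 0.5")

```text
t: 33.45
tcp_pos: [0.4389, -0.167, -0.0221]
tool_rot: [0.508, 0.861, 0.0, -0.002]
force: [-0.3, 0.3, 1.2]
finger_gap: 0.747
gripper_force: 0.0
```

Call:
move_arm(commands="0 0 0 0 0 0 0.5; 0 0 0 0 0 0 -1; 0 0 0 0 0 0 -1; 0 0 0 0 0 0 -1; 0 0 0 0 0 0 -1")

```text
t: 34.08
tcp_pos: [0.4403, -0.1682, -0.0188]
tool_rot: [0.508, 0.861, -0.0, 0.002]
force: [-0.3, 0.3, 5.3]
finger_gap: 0.434
gripper_force: 39.7
```

```bash
python3 -c "
from plan import plan
plan((.6166,-.059,-.02,.5))"
```

```text
t 34.08 tcp [ 0.44  -0.168 -0.019] yaw_y 0.505 q [-0.603  0.722  1.968  0.     0.449 -1.108] F [-0.331  0.306  5.286] gap 0.434 39.65553045272827
-> (0.6166, -0.059, -0.02, 0.5) shift [ 10.3 207.2   1.5] turn [0.1 0.2 0.3]
```

Call:
move_arm(commands="0 0 -20 0 0 0 -1; 0 0 -65 0 0 0 -1; 2 30 -110 0 0 0 -1; 4 80 -110 0 0 0 -1; 6 130 -110 0 0 0 -1")

```text
t: 34.7
tcp_pos: [0.5519, -0.0992, 0.0919]
tool_rot: [0.508, 0.861, 0.0, 0.002]
force: [-0.3, -0.1, -1.9]
finger_gap: 0.433
gripper_force: 40.4
```

Call:
move_arm(commands="3 40 0 0 0 0 -1; 6 77 0 0 0 0 -1; 6 77 0 0 0 0 -1; 6 77 30 0 0 0 -1; 6 77 60 0 0 0 -1")

```text
t: 35.33
tcp_pos: [0.6139, -0.0575, 0.0299]
tool_rot: [0.508, 0.861, -0.0, 0.0]
force: [-0.3, 0.0, -0.7]
finger_gap: 0.437
gripper_force: 40.5
```

```bash
python3 -c "
from plan import plan
plan((.616,-.0575,-.019,.505))"
```

```text
t 35.33 tcp [ 0.614 -0.057  0.03 ] yaw_y 0.505 q [-0.274  0.735  1.577 -0.     0.83  -0.779] F [-0.277  0.016 -0.684] gap 0.437 40.47808349132538
-> (0.616, -0.0575, -0.019, 0.505) shift [-1.   1.9 48.9] turn [ 0.  0. -0.]
```

Call:
move_arm(commands="-1 2 20 0 0 0 -1; -1 2 40 0 0 0 -1; -1 2 46 0 0 0 -1; -1 2 49 0 0 0 -1; -1 2 49 0 0 0 -1")

```text
t: 35.95
tcp_pos: [0.6176, -0.0572, -0.0185]
tool_rot: [0.508, 0.861, 0.0, 0.001]
force: [-0.1, 0.8, -0.5]
finger_gap: 0.433
gripper_force: 40.6
```

Call:
move_arm(commands="0 0 0 0 0 0 0; 0 0 0 0 0 0 0.3; 0 0 0 0 0 0 0.3; 0 0 -40 0 0 0 0.3; 0 0 -90 0 0 0 0.2")

```text
t: 36.58
tcp_pos: [0.6158, -0.0567, 0.0702]
tool_rot: [0.508, 0.861, -0.0, -0.002]
force: [0.4, 0.3, 0.4]
finger_gap: 0.6
gripper_force: 0.0
```

Call:
move_arm(commands="0 0 -125 0 0 0 0.2; -10 -50 -125 0 0 9 0.2; -20 -100 -125 0 0 18 0.2; -60 -140 -125 0 0 27 0.2; -100 -170 -125 0 0 34 0.2")

```text
t: 37.2
tcp_pos: [0.5154, -0.228, 0.1965]
tool_rot: [0.739, 0.674, 0.0, 0.0]
force: [0.8, -0.2, 0.1]
finger_gap: 0.6
gripper_force: 0.0
```

```bash
python3 look.py 12 eraser=.6505,.1147,-.193 cap=.6166,-.059,0; python3 -c "
from plan import plan
plan((.424,-.379,.1,-.083))"
```

```text
dark [ 0.619 -0.17  -0.219] cost 0.376 [271, 264]
dark [ 0.621 -0.169 -0.291] cost 0.575 [271]
dark [ 0.618 -0.17  -0.2  ] cost 0.159 [264]
eraser [ 0.654  0.116 -0.218] cost 0.137 [251, 196]
eraser [ 0.654  0.117 -0.219] cost 0.145 [251]
eraser [ 0.655  0.116 -0.236] cost 0.12 [196]
cap [ 0.619 -0.058  0.023] cost 0.28 [106, 130]
cap [ 0.62  -0.057 -0.147] cost 0.376 [106]
cap [ 0.618 -0.059  0.069] cost 0.17 [130]
t 37.3 tcp [ 0.516 -0.232  0.196] yaw_y -0.095 q [-0.619  0.446  1.585 -0.002  1.107 -0.523] F [-0.18   0.836  0.589] gap 0.602 0.0
-> (0.424, -0.379, 0.1, -0.083) shift [-154.8  -78.1   96.5] turn [ 0.1  0.2 -0.7]
```

The jar is in place at (0.618, -0.058). Now I'll shut the vise.

Call:
move_arm(commands="-50 -25 0 0 0 0 0.2; -100 -50 0 0 0 0 0.2; -153 -77 20 0 0 0 0.2; -153 -77 60 0 0 0 0.2; -153 -77 96 0 0 0 0.2")

```text
t: 37.92
tcp_pos: [0.4258, -0.3726, 0.0987]
tool_rot: [0.738, 0.675, 0.0, 0.0]
force: [-0.0, 0.2, -0.2]
finger_gap: 0.598
gripper_force: 0.0
```

```bash
python3 -c "
from plan import plan
plan((.424,-.380,.026,-.083))"
```

```text
t 37.92 tcp [ 0.426 -0.373  0.099] yaw_y -0.09 q [-0.917  0.58   1.672  0.     0.89  -0.827] F [-0.026  0.192 -0.176] gap 0.598 0.0
-> (0.424, -0.38, 0.026, -0.083) shift [-7.5 -1.2 72.7] turn [ 0.  -0.  -0.4]
```

Call:
move_arm(commands="-6 -1 10 0 0 0 0.2; -6 -1 30 0 0 0 0.2; -6 -1 55 0 0 0 0.2; -6 -1 72 0 0 0 0.2; -6 -1 72 0 0 0 0.2")

```text
t: 38.55
tcp_pos: [0.4247, -0.3777, 0.027]
tool_rot: [0.738, 0.675, 0.0, -0.001]
force: [-0.4, 0.8, -0.4]
finger_gap: 0.604
gripper_force: 0.0
```

Call:
move_arm(commands="0 0 0 0 0 0 0.2; 0 0 0 0 0 0 -1; 0 0 0 0 0 0 -1; 0 0 0 0 0 0 -1; 0 0 0 0 0 0 -1", grip_force=60)

```text
t: 39.17
tcp_pos: [0.4248, -0.3785, 0.0285]
tool_rot: [0.738, 0.675, -0.0, 0.0]
force: [-1.6, 0.1, 5.4]
finger_gap: 0.122
gripper_force: 59.6
```

Call:
move_arm(commands="0 12 0 0 0 0 -1; 0 24 0 0 0 0 -1; 0 35 0 0 0 0 -1; 0 43 0 0 0 0 -1; 0 46 0 0 0 0 -1")

```text
t: 39.8
tcp_pos: [0.4704, -0.3825, 0.0285]
tool_rot: [0.738, 0.675, -0.0, -0.0]
force: [-2.9, 0.7, 7.1]
finger_gap: 0.124
gripper_force: 59.8
```

Call:
move_arm(commands="0 0 0 0 0 0 -1; 0 0 0 0 0 0 -1; 0 0 0 0 0 0 -1; 0 0 0 0 0 0 -1; 0 0 0 0 0 0 -1")

```text
t: 40.42
tcp_pos: [0.4708, -0.3826, 0.0285]
tool_rot: [0.738, 0.675, -0.0, 0.0]
force: [-1.1, 1.3, 4.6]
finger_gap: 0.126
gripper_force: 59.7
```

Call:
move_arm(commands="0 1 0 0 0 0 -1; 0 1 0 0 0 0 -1; 0 2 0 0 0 0 -1; 0 2 0 0 0 0 -1; 0 2 0 0 0 0 -1")

```text
t: 41.05
tcp_pos: [0.4708, -0.3826, 0.0285]
tool_rot: [0.738, 0.675, -0.001, -0.001]
force: [-6.4, 0.1, 7.2]
finger_gap: 0.126
gripper_force: 60.0
```

Call:
move_arm(commands="0 0.5 0 0 0 0 -1; 0 1 0 0 0 0 -1; 0 1 0 0 0 0 -1; 0 1 0 0 0 0 -1; 0 1 0 0 0 0 -1")

```text
t: 41.68
tcp_pos: [0.4708, -0.3825, 0.0285]
tool_rot: [0.737, 0.675, -0.001, -0.002]
force: [-8.9, -0.7, 8.3]
finger_gap: 0.127
gripper_force: 60.2
```

The jaw is against its shut stop: force builds and it doesn't move. I'll relieve the load, release, rise clear and check everything.

Call:
move_arm(commands="0 -2 0 0 0 0 -1; 0 -2 0 0 0 0 0.2; 0 -2 0 0 0 0 0.2; 0 -2 -50 0 0 0 0.2; 0 -2 -100 0 0 0 0.2")

```text
t: 42.3
tcp_pos: [0.4713, -0.3818, 0.1277]
tool_rot: [0.738, 0.675, 0.0, -0.001]
force: [0.0, -0.6, -0.6]
finger_gap: 0.601
gripper_force: 0.0
```

Call:
move_arm(commands="-40 -20 -20 0 0 0 0.2; -80 -50 -40 0 0 0 0.2; -120 -90 -50 0 0 0 0.2; -160 -130 -50 0 0 0 0.2; -190 -160 -50 0 0 0 0.2")

```text
t: 42.92
tcp_pos: [0.2937, -0.559, 0.1776]
tool_rot: [0.738, 0.675, -0.0, 0.0]
force: [-0.2, -0.2, 0.9]
finger_gap: 0.601
gripper_force: 0.0
```

```bash
python3 look.py 13 eraser=.6505,.1147,-.193 cap=.6166,-.059,0
python3 - <<'E'
from plan import plan
from h import *
plan()
def up(i,w,h): return cv2.resize(i,(w,h),interpolation=cv2.INTER_CUBIC)
s=cv2.imread('pics/s13.png');t=cv2.imread('pics/t13.png')
w=np.zeros((600,800,3),np.uint8);w[:300,:400]=up(t[110:260,110:310],400,300);w[:300,400:]=up(t[110:260,300:500],400,300)
w[300:,:400]=up(s[230:380,330:530],400,300);w[300:,400:]=up(s[120:270,220:420],400,300)
cv2.imwrite('pics/fin.png',w)
E
```

```text
dark [ 0.618 -0.171 -0.201] cost 0.383 [282, 252]
dark [ 0.619 -0.169 -0.256] cost 0.544 [282]
dark [ 0.618 -0.171 -0.199] cost 0.212 [252]
eraser [ 0.655  0.116 -0.211] cost 0.122 [253, 198]
eraser [ 0.654  0.116 -0.229] cost 0.133 [253]
eraser [ 0.655  0.115 -0.204] cost 0.105 [198]
cap [ 0.619 -0.059  0.065] cost 0.183 [120, 135]
cap [ 0.621 -0.059 -0.016] cost 0.211 [120]
cap [ 0.618 -0.059  0.061] cost 0.131 [135]
t 43.02 tcp [ 0.292 -0.561  0.177] yaw_y -0.094 q [-1.267  0.557  1.433 -0.002  1.15  -1.172] F [ 0.188 -0.066 -0.589] gap 0.604 0.0
```

View pics/fin.png

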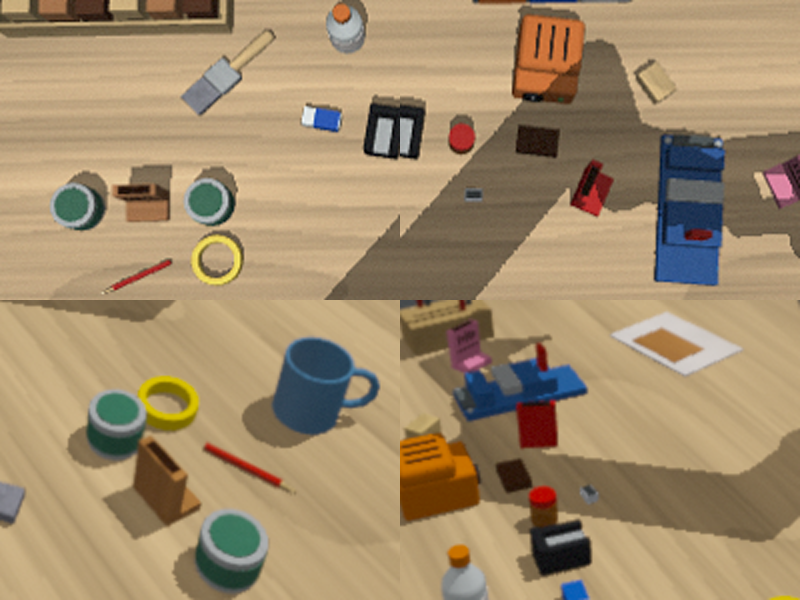

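The last view shows the bookend upright midway between the tins, fin (145,203) with tins at (77,206) and (210,202). The eraser (322,118), jar (461,137) and dark blank (537,140) are in place, and the vise is shut and empty. I'll hand it in.

```bash
python3 -c "
from station import ticket
print(ticket.sign_off())"
```

```text
the job is handed in; nothing more can be done
None
```

The job is handed in, with no verdict returned: by the cameras, the bookend stands midway between the tins, and the dark blank, eraser and jar are in place within tolerance. The vise is empty and its jaw shut, and no white blank was on the table.

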